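# Lay out the serving tiles on the buffet rack

## Task

Get the sloping rack ready for the breakfast buffet: first put the butter knife that was left on the ridge rail into the cutlery tray, then lay the steel starter bar across the battens against the stop at the low end. Then lay all the white serving tiles up the middle of the battens like roof shingles, lengthwise up the slope and square to it: the first on the starter bar with its lower edge at the lowest line, each further one overlapping the last with its lower edge at the next line, leaving no line out. Finally stand the card holder upright in the middle of the ridge rail, its card along the rail, and leave the other things on the counter where they are.

Things in the scene. Friction and masses are not known exactly. Their poses are not given: they have to be found in the camera images.
- deck: fixed oak rack's deck: board 130 x 272 mm sloping 0.36 rad, low end away from the robot; two battens 10 mm high (48 mm over both) run up it. Dark lines cross the board every 40 mm, five in all. Origin: midway between the battens, level with their tops, at line 1 (lowest), 52 mm over the counter. x up the slope, y across, z square to it; line k at x = 40(k-1) mm, board face at z = -10 mm
- stop (a point): middle of the top edge of the wooden stop, upslope face, at the deck's low end just below line 1 (deck x = -1 mm, z = 8 mm). It is 50 mm wide and stands 8 mm above the batten tops; axes as the deck's
- ridge_top (a point): middle of the top face of the rack's ridge rail, a level bar 20 mm wide and 130 mm long, 172 mm over the counter, which crosses the rack just above the deck's high end. y lies along the bar, z up
- tray: fixed open steel cutlery tray, 200 x 90 mm outside, 28 mm high, walls and floor 5 mm thick; origin under its centre, x along its length
- knife_c (a point): centre of balance of the steel butter knife, half-way up its handle (5 mm over its underside). The knife lies flat along the ridge rail; x along the knife towards the blade. The handle, 16 mm wide and 10 mm thick, reaches from x = -57 to +28 mm; the blade, 15 mm wide and 4 mm thick, goes on to x = 88 mm. 60 g
- starter_c (a point): centre of the starter bar: a steel bar 56 mm long (y) x 14 mm wide (x) x 13 mm high (z), 80 g, lying flat on the counter. Against the stop it lies with its centre at deck x = 6 to 7 mm, and lifts the low end of the first tile
- card_c (a point): centre of the wooden foot of the card holder: foot 30 mm deep (x) x 56 mm long (y) x 26 mm high; a plain white card 46 mm wide and 3 mm thick stands up from the middle of it along y, to 56 mm over the underside. 45 g. It stands on the counter
- tile1_c (a point): centre of serving tile 1 (None if absent; 3 to 5 are there, all alike): flat white ceramic, 80 mm long (x) x 56 wide (y) x 8 thick (z), some 85 g, lying on the counter. Well laid, its length runs up the slope, lower edge straight over its line, low end raised, 0.20 rad to the deck (0.16 to the level), its centre 40 mm upslope of the line and 12 mm off the batten tops
- tile2_c (a point): centre of serving tile 2 (None if absent; 3 to 5 are there, all alike): flat white ceramic, 80 mm long (x) x 56 wide (y) x 8 thick (z), some 85 g, lying on the counter. Well laid, its length runs up the slope, lower edge straight over its line, low end raised, 0.20 rad to the deck (0.16 to the level), its centre 40 mm upslope of the line and 12 mm off the batten tops
- tile3_c (a point): centre of serving tile 3 (None if absent; 3 to 5 are there, all alike): flat white ceramic, 80 mm long (x) x 56 wide (y) x 8 thick (z), some 85 g, lying on the counter. Well laid, its length runs up the slope, lower edge straight over its line, low end raised, 0.20 rad to the deck (0.16 to the level), its centre 40 mm upslope of the line and 12 mm off the batten tops
- tile4_c (a point): centre of serving tile 4 (None if absent; 3 to 5 are there, all alike): flat white ceramic, 80 mm long (x) x 56 wide (y) x 8 thick (z), some 85 g, lying on the counter. Well laid, its length runs up the slope, lower edge straight over its line, low end raised, 0.20 rad to the deck (0.16 to the level), its centre 40 mm upslope of the line and 12 mm off the batten tops
- tile5_c (a point): centre of serving tile 5 (None if absent; 3 to 5 are there, all alike): flat white ceramic, 80 mm long (x) x 56 wide (y) x 8 thick (z), some 85 g, lying on the counter. Well laid, its length runs up the slope, lower edge straight over its line, low end raised, 0.20 rad to the deck (0.16 to the level), its centre 40 mm upslope of the line and 12 mm off the batten tops
- jam: bystander: closed jam jar, 54 mm across, 60 mm high; origin under its centre
- ramekin: bystander: white bowl 72 mm across, 45 mm high; origin under its centre
- cup: bystander: white mug 72 mm across, 65 mm high; origin under its centre
- shaker: bystander: salt shaker 40 mm across, 70 mm high; origin under its centre
There are look-alikes about, which are no part of the job. What is shaped like the part that bears tile2_c but pink is not meant. What is shaped like the part that bears tile3_c but blue is not meant.

How it is judged:
By the outcome, as a careful person would: the job done as asked, in the order asked, and still so for the second after the job is handed in, with the robot touching nothing.
Of tile1, tile2, tile3, tile4, tile5 only 3 to 5 are there at a start; the rules pass over those that are not, and their reading is None.
At some moment in a run one of card may be knocked a few centimetres aside while the robot is not near it.
Once in a run the grip may slacken for a moment while it holds something.
It also fails if it takes over 210 s, if anything falls off the work surface, if the arm or the gripper's body presses on something with over 40 N, if the wrist force passes 120 N, or if a joint passes its speed limit or range.

## Robot

A 6-joint arm with a two-finger parallel gripper is mounted at the origin on the work surface. World frame = base frame: x ahead of the robot, y to its left, z up, the work surface at z = 0. Lengths are in m, angles in rad, forces in N, time in s.
With the tool pointing down it reaches from about 0.35 to 0.775 m from the base axis. Payload 7.3 kg.
Tool frame: the origin (TCP) lies midway between the tips of the shut fingers; the grasp point (between the pads) lies 19 mm behind it; z points along the fingers, y is the direction in which the jaws open and shut (so a half turn about z gives the same grasp; the last joint's range is limited). The gripper opens to 92 mm and grips with 3 to 60 N. Pads are 19 mm wide; open, the fingers measure 130 mm over their backs; the gripper's body (75 mm by 190 mm) begins 47 mm behind the grasp point.
Start: joints at [-1.352, 0.342, 1.524, -0, 1.275, -0.146], TCP at [0.187, -0.49, 0.227] pointing down, gripper open.
Joint ranges: [-2.53, 2.53], [-0.77, 2.02], [0.04, 2.7], [-1, 4.14], [0.28, 2.66], [-3.11, 3.11]. Speed limits (rad/s): [2.57, 2.57, 3.14, 3.14, 3.14, 3.14].

## Interface

Orientations are given as [roll, pitch, yaw] about the fixed x, y, z axes, in that order (R = Rz(yaw) Ry(pitch) Rx(roll)).
In Python, from cell import status, eyes, job gives the robot as it stands.
- The arm moves only by the tool jog_arm, never from a script. Its argument "series" is a list of rows, each a list of 3 entries, a list of its own where there are three numbers: the gripper command: -1 is shut, 1 is fully open, values between are in proportion, then the shift along the tool's x, y, z in m, then the turn, a rotation vector about the tool's x, y, z in rad. In form: [[grip, [x, y, z], [ax, ay, az]], ...]. A call has 1 to 12 rows; each row is the pose to reach, as a shift and turn from the pose commanded when the call began, along the tool's axes at that moment; what a row does not reach only later rows make up. A row lasts 1/12 s, in which the tool goes at most 41.7 mm and 7.16 degrees, less where a joint would pass 70% of its speed; a pose out of reach is approached as far as the arm can. A call with a gripper value outside its range is refused whole. The fingers move at their own pace and stop on an object; "squeeze" is the grip in N (left out, the last holds). Time passes only in rows, so rows that repeat a pose let the fingers close. It gives the time, the measured TCP pose, the force and the opening at its end, in the units of the state.
- status.observe(): the state, without advancing time (a new reading comes with each control period).
- eyes.read_camera(name): name is "side" or "top"; returns a dict with "img" (384x512x3 uint8, red, green, blue), "range_z" (384x512 float32, m along the optical axis (not along the pixel's ray), 0 where there is no reading), "camera_matrix" (3x3 intrinsics, pixels), "T" (4x4, takes a point from camera to world coordinates). Camera axes: x right, y down, z forward; pixel columns grow to the right and rows downward; lengths in m; the calibration is good to about 2 mm. A picture is of the moment at which its call begins.
- job.hand_in(): hands the job in, once; it reports no verdict.
The state is a dict: "time": time; "qpos": joint angles; "qvel": joint speeds; "joint_efforts": joint torques, N m; "tool_pos": TCP position; "tool_rot": TCP orientation; "contact_force": force on the tool from outside, world axes, zero at the start; "torque": the same for the moment, N m; "opening": finger opening in m.
Only numpy, scipy, OpenCV 4.12 (cv2) and the standard library are available. Lean on these libraries where they do the work, as an engineer would, in place of code of your own. Each camera call takes 0.05 s, during which the arm holds its last target.

## Working session

There is one attempt and no reset: what is moved stays moved. The work goes in short steps, Python scripts to look and compute and a tool call to move; the robot and the scene stay as the last step left them, time stands still between calls to the robot, and variables do not carry over. Pictures are saved under pics/ and viewed, and the job is handed in when it is done.

Besides the shell and the picture viewer there is one more tool, called as name(argument=value, ...) on one line, values as JSON. jog_arm: Moves the arm, as the interface text tells. Its arguments: {"type":"object","properties":{"series":{"type":"array","items":{"type":"array"}},"squeeze":{"type":"number"}},"required":["series"]}

```bash
ls; mkdir -p pics
python3 - <<'E'
from cell import status, eyes, job
import cv2,numpy as np
print(status.observe())
for n in("side","top"):
    c=eyes.read_camera(n); cv2.imwrite(f"pics/{n}0.png",c["img"][:,:,::-1]); print(n,c["camera_matrix"],c["T"].round(4))
    np.savez(f"pics/{n}0.npz",**c)
E
```

```text
pics
{'time': 0.0, 'qpos': array([-1.35198315e+00,  3.42748495e-01,  1.52506065e+00, -1.42012173e-05,
        1.27539692e+00, -1.46004858e-01]), 'qvel': array([ 5.77627230e-05, -3.29294668e-04, -1.31392754e-03, -3.15671589e-04,
        7.02538124e-04, -1.53972065e-03]), 'joint_efforts': array([ 1.15196026e-04, -4.31242847e+01, -2.44220245e+01,  7.17799016e-02,
        5.58531994e-02, -1.25685765e-04]), 'tool_pos': array([ 0.18722956, -0.49002129,  0.22601637]), 'tool_rot': array([-3.13999443e+00, -2.21295113e-04,  3.64822005e-01]), 'contact_force': array([ 0.49396378, -0.6652655 ,  0.23082388]), 'torque': array([-0.0551462 , -0.03653941, -0.01023189]), 'opening': 0.0916514150735055}
side [[443.0332987    0.         256.88771281]
 [  0.         443.0332987  196.85075957]
 [  0.           0.           1.        ]] [[ 0.9855 -0.0942  0.1413  0.3167]
 [-0.1695 -0.4898  0.8552 -1.1612]
 [-0.0114 -0.8667 -0.4986  0.8278]
 [ 0.      0.      0.      1.    ]]
top [[404.04492925   0.         258.92354039]
 [  0.         404.04492925 197.80038366]
 [  0.           0.           1.        ]] [[ 0.0101 -0.9946  0.1031  0.3519]
 [-0.9999 -0.0103 -0.0017  0.0568]
 [ 0.0028 -0.1031 -0.9947  1.457 ]
 [ 0.      0.      0.      1.    ]]
```

View pics/side0.png

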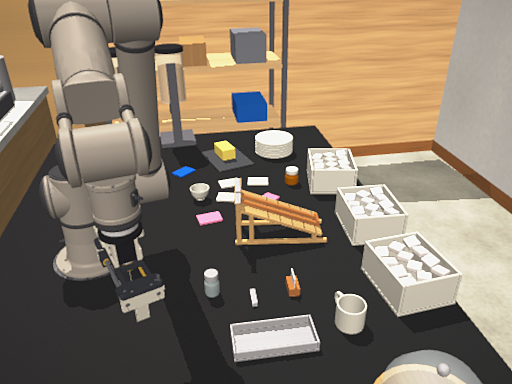

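View pics/top0.png

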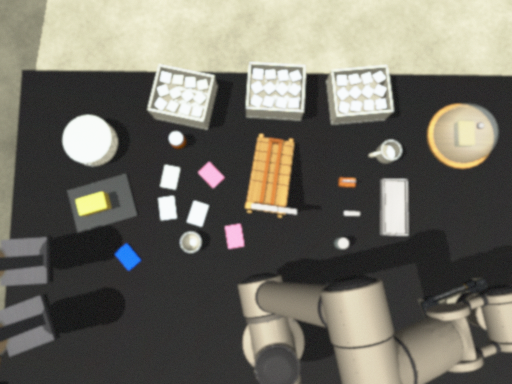

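The side view shows the rack at (280,215), with three white tiles at about (230,183), (258,181) and (228,197). The card is at (293,283), the starter bar at (254,297), the tray at (274,338) and the knife on the ridge. The top view agrees. Next I'll enlarge and measure.

```bash
cat > h.py <<'E'
import numpy as np,cv2
from scipy.spatial.transform import Rotation as R
def snap(n,tag):
    from cell import eyes
    c=eyes.read_camera(n); np.savez(f"pics/{n}{tag}.npz",**c); return c
def load(n,tag): return dict(np.load(f"pics/{n}{tag}.npz"))
def cloud(c):
    z=c["range_z"];K=c["camera_matrix"];T=c["T"]
    v,u=np.mgrid[:z.shape[0],:z.shape[1]]
    P=np.stack([(u-K[0,2])/K[0,0]*z,(v-K[1,2])/K[1,1]*z,z],-1)
    W=P@T[:3,:3].T+T[:3,3]; W[z==0]=np.nan; return W
def plane(c,uv,h):
    K=c["camera_matrix"];T=c["T"];uv=np.atleast_2d(uv).astype(float)
    d=np.c_[(uv[:,0]-K[0,2])/K[0,0],(uv[:,1]-K[1,2])/K[1,1],np.ones(len(uv))]@T[:3,:3].T
    s=(h-T[2,3])/d[:,2]; return T[:3,3]+d*s[:,None]
def proj(c,p):
    K=c["camera_matrix"];T=c["T"];q=(np.atleast_2d(p)-T[:3,3])@T[:3,:3]
    return np.c_[q[:,0]/q[:,2]*K[0,0]+K[0,2],q[:,1]/q[:,2]*K[1,1]+K[1,2]]
def crop(c,box,s,name):
    x0,y0,x1,y1=box; cv2.imwrite(f"pics/{name}.png",cv2.resize(c["img"][y0:y1,x0:x1,::-1],None,fx=s,fy=s,interpolation=cv2.INTER_CUBIC))
E
python3 - <<'E'
from h import *
t=load("top",0);s=load("side",0)
crop(t,(140,120,420,260),2.8,"t_a"); crop(s,(180,150,380,360),2.8,"s_a")
for c,n in((t,"top"),(s,"side")):
    W=cloud(c); print(n,np.isnan(W[...,0]).mean(), np.nanmedian(W[240:260,300:330,2]) if n=="top" else 0)
W=cloud(t)
for nm,(u,v) in dict(t1=(170,177),t2=(167,208),t3=(198,214),card=(347,182),st=(352,213),knife=(275,209),jam=(177,139),tray=(395,205)).items(): print(nm,W[v,u].round(4))
E
```

```text
top 0.004140218098958333 -0.00031180547945142134
side 0.0039825439453125 0
t1 [0.5746 0.3773 0.0074]
t2 [0.4616 0.3838 0.0102]
t3 [0.4413 0.2722 0.009 ]
card [ 0.561  -0.2613  0.0211]
st [ 0.4509 -0.2818  0.0036]
knife [0.4493 0.0032 0.1767]
jam [0.7018 0.3452 0.0613]
tray [ 0.4814 -0.4376  0.0038]
```

View pics/t_a.png

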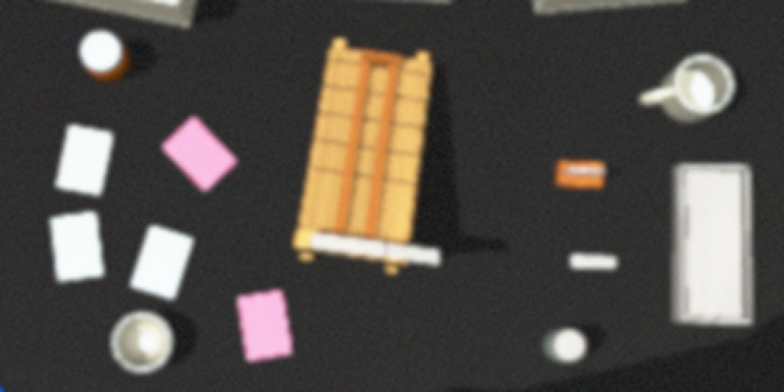

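View pics/s_a.png

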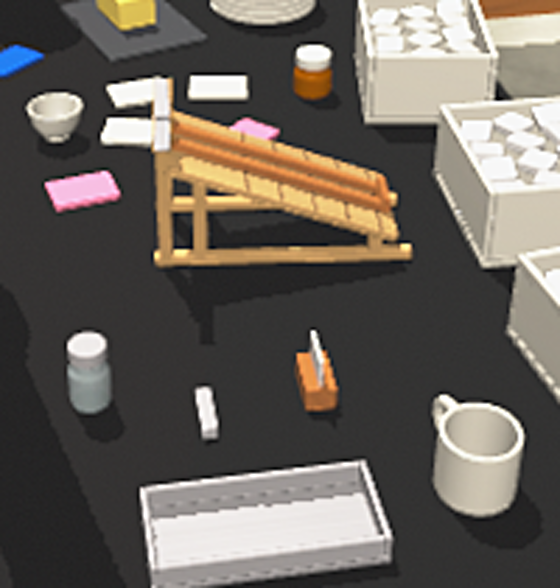

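The crops show the rack's low end at the top (stop at about (380,58) of the crop) and the knife along the ridge, overhanging to the right. There are three white tiles on the left. I'll fit each part on rectified planes.

```bash
cat >> h.py <<'E'
def rect(c,org,ex,ey,xr,yr,s=2.0):
    """resample image onto plane: org + a*ex + b*ey ; a in xr (rows downward increasing), b in yr (cols); s px per mm"""
    a=np.arange(xr[0],xr[1],1/s);b=np.arange(yr[0],yr[1],1/s)
    A,B=np.meshgrid(a,b,indexing='ij')
    P=org+(A[...,None]*ex+B[...,None]*ey)/1000
    uv=proj(c,P.reshape(-1,3)).reshape(*A.shape,2).astype(np.float32)
    return cv2.remap(c["img"],uv[...,0],uv[...,1],cv2.INTER_CUBIC)
def deckR(yaw,sl=0.36):
    # x up the slope; yaw = heading of horizontal projection of x
    return R.from_euler('xyz',[0,-sl,yaw]).as_matrix()
def flatobj(c,xy,h,half=70,thr=None,s=2,sat=None):
    im=rect(c,np.array([xy[0],xy[1],h]),np.array([1,0,0]),np.array([0,1,0]),(-half,half),(-half,half),s)
    g=im.min(2); 
    if thr is None: thr=(np.percentile(g,2)+g[g.shape[0]//2-6:g.shape[0]//2+6,g.shape[1]//2-6:g.shape[1]//2+6].mean())/2
    m=(g>thr).astype(np.uint8); n,lab,st,cen=cv2.connectedComponentsWithStats(m)
    k=lab[g.shape[0]//2,g.shape[1]//2]; 
    cs,_=cv2.findContours((lab==k).astype(np.uint8),cv2.RETR_EXTERNAL,cv2.CHAIN_APPROX_NONE)
    (cx,cy),(w,hh),a=cv2.minAreaRect(max(cs,key=len))
    # image col=y, row=x
    bx=cv2.boxPoints(((cx,cy),(w,hh),a)); e1=bx[1]-bx[0];e2=bx[2]-bx[1]
    L=e1 if np.linalg.norm(e1)>np.linalg.norm(e2) else e2
    ang=np.arctan2(L[0],L[1])  # dcol=y,drow=x -> world heading of long axis: atan2(y,x)
    head=np.arctan2(L[0],L[1]); head=np.arctan2(L[0],L[1])
    hx,hy=L[1],L[0]
    head=np.arctan2(L[0],L[1]) # L=(col,row)=(y,x) => atan2(y,x)
    return np.array([xy[0]+(cy/s-half)/1000,xy[1]+(cx/s-half)/1000]),(head+np.pi/2)%np.pi-np.pi/2,sorted(((w+1)/s,(hh+1)/s)),cen[k][::-1]/s-half
E
python3 - <<'E'
from h import *
t=load("top",0);s=load("side",0)
for nm,xy,h in (("t1",(.5746,.3773),.008),("t2",(.4616,.3838),.008),("t3",(.4413,.2722),.008),("starter",(.4509,-.2818),.013),("tray",(.4814,-.4376),.005)):
    for n,c in(("top",t),("side",s)):
        try: r=flatobj(c,xy,h,130 if nm=="tray" else 60); print(nm,n,r[0].round(4),round(r[1],3),np.round(r[2],1),(np.array(xy)+r[3]/1000).round(4))
        except Exception as e: print(nm,n,e)
# rack initial
a=plane(t,[[276.4,140]],.055)[0]; b=plane(t,[[272,209]],.177)[0]; print(a,b)
E
```

```text
t1 top [0.5757 0.3781] -0.18 [62.1 86.1] [0.5757 0.3781]
t1 side [0.573  0.3715] -0.195 [72.3 84.7] [0.5729 0.3715]
t2 top [0.4635 0.3843] 0.15 [62.5 86.4] [0.4634 0.3843]
t2 side [0.4626 0.372 ] -1.571 [91.5 97. ] [0.4646 0.3758]
t3 top [0.4444 0.2746] -0.291 [61.6 85.6] [0.4443 0.2748]
t3 side [0.4453 0.2771] 1.427 [ 92.8 123.8] [0.4508 0.2715]
starter top [ 0.4507 -0.2776] -1.571 [20. 60.] [ 0.4503 -0.2766]
starter side [ 0.4486 -0.2845] 1.545 [16.9 70. ] [ 0.4485 -0.2838]
tray top [ 0.4764 -0.4349] -0.021 [ 97.  208.8] [ 0.4762 -0.435 ]
tray side [ 0.4769 -0.4201] -0.018 [118.  208.6] [ 0.4756 -0.42  ]
[ 0.70361307 -0.00543223  0.055     ] [0.4492132  0.01270381 0.177     ]
```

Run:
```python
from h import *
t=load("top",0);s=load("side",0)
yaw=np.pi-0.07; D=deckR(yaw)
org=np.array([.697,-.003,.052])
print(D)
for n,c in(("t",t),("s",s)):
    im=rect(c,org-D[:,2]*.010,D[:,0],D[:,1],(-40,270),(-90,90),2.0)
    for k in range(5): cv2.line(im,(0,80+80*k),(20,80+80*k),(0,255,0),1)
    for y in(-65,-24,24,65): cv2.line(im,(180+2*y,0),(180+2*y,30),(0,0,255),1)
    cv2.imwrite(f"pics/deck_{n}.png",im[:,:,::-1].copy()[:600])
im=np.hstack([cv2.imread("pics/deck_t.png"),cv2.imread("pics/deck_s.png")]); cv2.imwrite("pics/deck_ts.png",im)
```

```text
[[-9.33604813e-01 -6.99428473e-02  3.51411514e-01]
 [ 6.54592887e-02 -9.97551000e-01 -2.46390629e-02]
 [ 3.52274233e-01 -1.73472348e-18  9.35896824e-01]]
```

View pics/deck_ts.png

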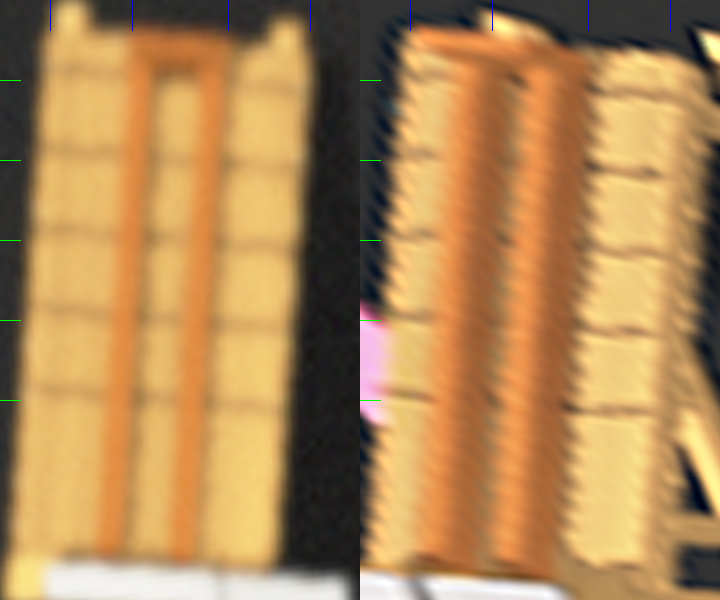

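```bash
cat > rack.py <<'E'
from h import *
from scipy.optimize import minimize
def samp(c,im,org,D,X,Y,z):
    P=org+(X[:,None]*D[:,0]+Y[:,None]*D[:,1]+z*D[:,2])/1000
    uv=proj(c,P).astype(np.float32); return cv2.remap(im,uv[:,0][None],uv[:,1][None],cv2.INTER_CUBIC)[0]
def score(p,c,G,B,right_only=False):
    org=np.array([p[0],p[1],.052]);D=deckR(p[2])
    f=0
    ys=np.r_[-58:-29:2.,30:59:2.]
    for k in range(5):
        X=np.full(len(ys),40.*k)
        d=samp(c,G,org,D,X,ys,-10)-.5*(samp(c,G,org,D,X-8,ys,-10)+samp(c,G,org,D,X+8,ys,-10))
        f+=d.mean()*2
    return f
def score2(p,c,B):
    org=np.array([p[0],p[1],.052]);D=deckR(p[2]); xs=np.arange(25,225,2.); f=0
    for sgn in(-1,1):
        for (y,z) in((24,0),(12 if False else 24,0)):
            f-=abs((samp(c,B,org,D,xs,0*xs+sgn*(y-4),z)-samp(c,B,org,D,xs,0*xs+sgn*(y+4),z)).mean())/2
    return f
def score3(p,c,G):
    org=np.array([p[0],p[1],.052]);D=deckR(p[2]); xs=np.arange(10,215,2.); f=0
    for sgn in(-1,1): f-=(samp(c,G,org,D,xs,0*xs+sgn*61,-10)-samp(c,G,org,D,xs,0*xs+sgn*69,-10)).mean()/4
    return f
def fit(c,p0):
    im=c["img"].astype(np.float32); G=im.mean(2); B=im[...,0]-im[...,2]; G=np.ascontiguousarray(G);B=np.ascontiguousarray(B)
    out={}
    for nm,fn in(("lines",lambda p:score(p,c,G,B)),("lines+bat",lambda p:score(p,c,G,B)+score2(p,c,B)),("lines+edge",lambda p:score(p,c,G,B)+score3(p,c,G)),("all",lambda p:score(p,c,G,B)+score2(p,c,B)+score3(p,c,G))):
        r=minimize(fn,p0,method="Nelder-Mead",options=dict(initial_simplex=np.array(p0)+np.array([[0,0,0],[.004,0,0],[0,.004,0],[0,0,.03]]),xatol=1e-5,fatol=1e-4))
        out[nm]=(r.x.round(4),round(r.fun,2))
    return out
if __name__=="__main__":
    for n in("top","side"):
        c=load(n,0)
        for k,v in fit(c,[.697,-.004,np.pi-.136]).items(): print(n,k,v)
E
python3 rack.py
```

```text
top lines (array([ 6.9750e-01, -2.0000e-03,  2.9981e+00]), np.float64(-157.84))
top lines+bat (array([ 6.9760e-01, -9.0000e-04,  2.9977e+00]), np.float64(-224.88))
top lines+edge (array([ 6.9750e-01, -1.4000e-03,  2.9969e+00]), np.float64(-205.25))
top all (array([ 6.9760e-01, -9.0000e-04,  2.9984e+00]), np.float64(-272.48))
side lines (array([0.6962, 0.0046, 2.9988]), np.float64(-361.84))
side lines+bat (array([ 6.9550e-01, -2.0000e-04,  3.0024e+00]), np.float64(-411.34))
side lines+edge (array([6.9570e-01, 1.3000e-03, 2.9993e+00]), np.float64(-379.05))
side all (array([ 6.9550e-01, -6.0000e-04,  3.0024e+00]), np.float64(-440.15))
```

```bash
cat > boxfit.py <<'E'
from h import *
from scipy.optimize import least_squares
S=4
def boxmask(c,boxes,roi):
    x0,y0,x1,y1=roi; m=np.zeros(((y1-y0)*S,(x1-x0)*S),np.uint8)
    for P in boxes:
        uv=(proj(c,P)-[x0,y0]+.5)*S-.5
        cv2.fillConvexPoly(m,cv2.convexHull(np.round(uv*16).astype(np.int32)),255,cv2.LINE_AA,4)
    m=cv2.GaussianBlur(m.astype(np.float32)/255,(0,0),.8*S)
    return cv2.resize(m,(x1-x0,y1-y0),interpolation=cv2.INTER_AREA)
def corners(p,size,z0):
    x,y,yaw=p;l,w,h=size
    q=np.array([[sx*l/2,sy*w/2,z] for sx in(-1,1) for sy in(-1,1) for z in(z0,z0+h)])
    q[:,:2]=q[:,:2]@np.array([[np.cos(yaw),np.sin(yaw)],[-np.sin(yaw),np.cos(yaw)]])
    return q+[x,y,0]
def fit(c,p0,size,z0=0,pad=7,chan=None):
    uv=proj(c,corners(p0,size,z0)); lo=np.floor(uv.min(0)-pad).astype(int);hi=np.ceil(uv.max(0)+pad).astype(int)
    roi=(lo[0],lo[1],hi[0],hi[1]); im=c["img"].astype(np.float32); im=im.min(2) if chan is None else chan(im)
    im=im[lo[1]:hi[1],lo[0]:hi[0]]
    def res(p):
        m=boxmask(c,[corners(p*[.001,.001,.01]+p0,size,z0)],roi)
        A=np.c_[m.ravel(),np.ones(m.size)]; co=np.linalg.lstsq(A,im.ravel(),rcond=None)[0]
        return (A@co-im.ravel())/255
    best=None
    r=least_squares(res,np.zeros(3),diff_step=.3,x_scale=1,method='trf',loss='soft_l1',f_scale=.1)
    from scipy.optimize import minimize
    r=minimize(lambda p:np.minimum(res(p)**2,.04).sum(),r.x,method="Nelder-Mead",options=dict(initial_simplex=r.x+np.array([[0,0,0],[3,0,0],[0,3,0],[0,0,5]])))
    return r.x*[.001,.001,.01]+p0, r.fun/im.size
E
python3 - <<'E'
from boxfit import *
for nm,p0,sz in (("t1",(.5757,.378,-.18),(.08,.056,.008)),("t2",(.4635,.3843,.15),(.08,.056,.008)),("t3",(.4444,.2746,-.29),(.08,.056,.008)),("starter",(.4507,-.2776,-.1),(.014,.056,.013))):
    for n in("top","side"):
        p,f=fit(load(n,0),np.array(p0),sz); print(nm,n,p.round(4),round(f,4))
        if nm!="starter": pass
t=load("top",0);s=load("side",0)
crop(t,(330,160,420,250),6,"ta2"); crop(s,(235,255,320,310),7,"sa2")
E
```

```text
t1 top [ 0.5761  0.3789 -0.1733] 0.0016
t1 side [ 0.5748  0.3818 -0.1794] 0.0048
t2 top [0.4636 0.3852 0.1476] 0.0019
t2 side [ 0.4629  0.386  -0.0354] 0.018
t3 top [ 0.4445  0.2752 -0.2942] 0.0024
t3 side [ 0.4454  0.2768 -0.3085] 0.0182
starter top [ 0.4507 -0.2787 -0.0281] 0.0007
starter side [ 0.4494 -0.2765 -0.0708] 0.0038
```

View pics/ta2.png

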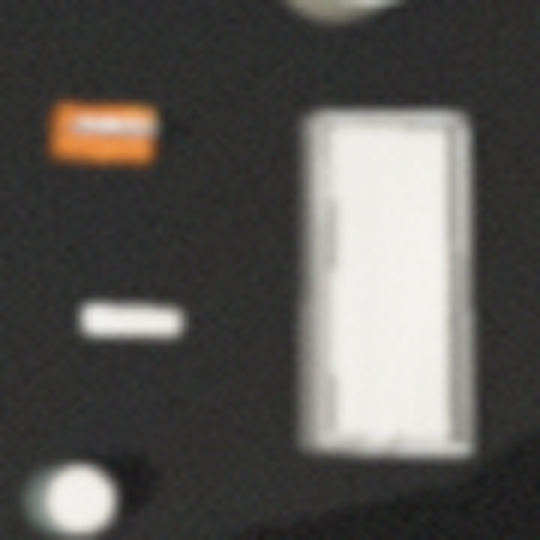

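View pics/sa2.png

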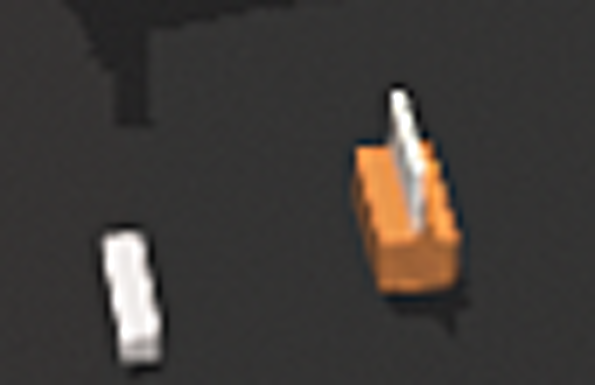

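Top view: card foot at about (347,182), starter at (352,213), tray at (395,207). The side view agrees. Now the knife and tray.

Run:
```python
from boxfit import *
for n in("top","side"):
    p,f=fit(load(n,0),np.array((.476,-.435,-.02)),(.2,.09,.028)); print("tray",n,p.round(4),round(f,4))
t=load("top",0);s=load("side",0)
crop(t,(235,190,310,225),10,"ka"); crop(s,(225,170,260,220),12,"kb")
# depth along the knife
W=cloud(t); o=np.array([.4492,.0127]); ey=np.array([-.142,-.99]);ex=np.array([.99,-.142])
Q=W[190:225,240:305].reshape(-1,3); Q=Q[Q[:,2]>.165]; r=Q[:,:2]-o
a=r@ey;b=r@ex
for k in np.arange(-.08,.12,.01):
    m=(a>=k)&(a<k+.01)
    if m.sum(): print(round(k*1000),m.sum(),np.round(np.percentile(Q[m,2],[10,50,90]),4),np.round([b[m].min(),b[m].max()],4))
```

```text
tray top [ 0.4742 -0.4299 -0.0252] 0.0063
tray side [ 0.4743 -0.4283 -0.0188] 0.0131
-80 19 [0.1694 0.1719 0.1745] [-0.0057  0.012 ]
-70 21 [0.1728 0.1806 0.1836] [-0.0072  0.0128]
-60 19 [0.176  0.1809 0.1832] [-0.0056  0.0118]
-50 20 [0.1734 0.1807 0.1832] [-0.0068  0.0125]
-40 19 [0.1754 0.1817 0.1854] [-0.0057  0.0119]
-30 21 [0.1717 0.18   0.1845] [-0.0068  0.013 ]
-20 20 [0.1755 0.1805 0.1861] [-0.0054  0.0105]
-10 20 [0.1705 0.18   0.1839] [-0.0068  0.0127]
0 19 [0.1758 0.1819 0.1866] [-0.0066  0.0104]
10 21 [0.1702 0.175  0.1811] [-0.0072  0.013 ]
20 19 [0.1705 0.1744 0.1793] [-0.0059  0.0109]
30 21 [0.1699 0.1743 0.1791] [-0.0075  0.0128]
40 16 [0.1728 0.1751 0.1778] [-0.0031  0.0108]
50 15 [0.1725 0.1764 0.1788] [-0.0019  0.0121]
60 16 [0.1733 0.1763 0.1798] [-0.0025  0.0108]
70 7 [0.1739 0.176  0.1787] [-0.0019  0.0109]
```

View pics/ka.png

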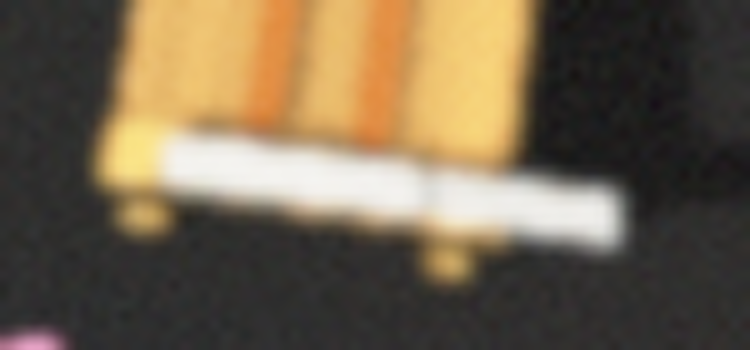

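View pics/kb.png

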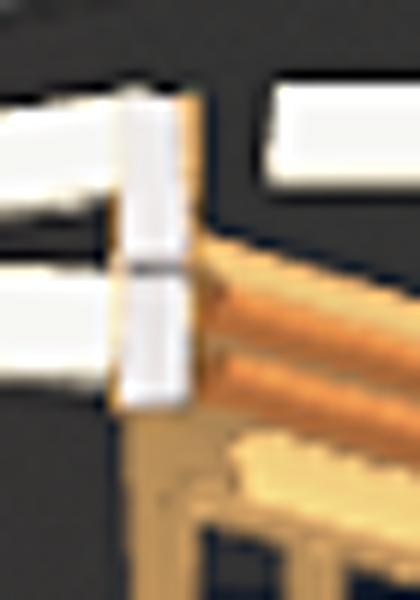

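```bash
cat > goal.py <<'E'
from h import *
def Rd(psi,tilt=0,axis='y'):
    """tool pointing down, tool x heading psi; then tilt about the tool y axis (jaw) by tilt"""
    return R.from_euler('xyz',[np.pi,0,psi])*R.from_rotvec([0,tilt,0])
def go(*targets):
    from cell import status
    o=status.observe(); p=o["tool_pos"]; r=R.from_euler('xyz',o["tool_rot"])
    print("t",round(o["time"],2),"pos",p.round(4),"rot",o["tool_rot"].round(3),"F",o["contact_force"].round(1),"open",round(o["opening"]*1000,1),"q",o["qpos"].round(2))
    for P,Rt in targets:
        d=r.inv().apply(np.array(P)-p); v=(r.inv()*Rt).as_rotvec()
        n=max(np.linalg.norm(d)/.0417,np.degrees(np.linalg.norm(v))/7.16)
        print("  ",d.round(4).tolist(),v.round(3).tolist(),"rows",round(n,1))
E
python3 - <<'E'
from goal import *
t=load("top",0);s=load("side",0)
L=plane(t,[[251.5,206.3]],.182)[0];Rr=plane(t,[[297,211.5]],.176)[0];J=plane(t,[[278,208.5]],.179)[0]
print(L,J,Rr)
d=(Rr-L)[:2]; print(np.linalg.norm(d),np.arctan2(d[1],d[0]),np.linalg.norm((J-L)[:2]))
L=plane(s,[[225+155/12,170+92/12]],.182)[0];Rr=plane(s,[[225+153/12,170+400/12]],.176)[0];J=plane(s,[[225+155/12,170+267/12]],.178)[0]
print(L,J,Rr); d=(Rr-L)[:2]; print(np.linalg.norm(d),np.arctan2(d[1],d[0]),np.linalg.norm((J-L)[:2]))
E
```

```text
[0.45673242 0.07782964 0.182     ] [ 0.45084696 -0.00624779  0.179     ] [ 0.44214501 -0.06681724  0.176     ]
0.14538057401184845 -1.671304929380951 0.08428316833235124
[0.4613614 0.0777265 0.182    ] [ 0.44964673 -0.00872322  0.178     ] [ 0.44091531 -0.06978639  0.176     ]
0.14892311485901089 -1.708524285929757 0.08723982160524446
```

Run:
```python
from goal import *
r=Rd(1.457)
go(((.4525,.021,.27),r),((.4525,.021,.1745),r))
```

```text
t 0.1 pos [ 0.1873 -0.4901  0.2261] rot [-3.14  -0.     0.365] F [-0.  -0.1  0.2] open 91.7 q [-1.35  0.34  1.52  0.    1.28 -0.15]
   [0.4301, -0.3829, -0.0433] [-0.001, -0.001, -1.092] rows 13.8
   [0.4301, -0.3827, 0.0522] [-0.001, -0.001, -1.092] rows 13.9
```

jog_arm(series=[[0.1,[0.43,-0.383,-0.043],[0,0,-1.092]],[0.1,[0.43,-0.383,-0.043],[0,0,-1.092]],[0.1,[0.43,-0.383,-0.043],[0,0,-1.092]],[0.1,[0.43,-0.383,-0.043],[0,0,-1.092]],[0.1,[0.43,-0.383,-0.043],[0,0,-1.092]],[0.1,[0.43,-0.383,-0.043],[0,0,-1.092]],[0.1,[0.43,-0.383,-0.043],[0,0,-1.092]],[0.1,[0.43,-0.383,-0.043],[0,0,-1.092]],[0.1,[0.43,-0.383,-0.043],[0,0,-1.092]],[0.1,[0.43,-0.383,-0.043],[0,0,-1.092]],[0.1,[0.43,-0.383,-0.043],[0,0,-1.092]],[0.1,[0.43,-0.383,-0.043],[0,0,-1.092]]], squeeze=30)

```text
time: 1.1
tool_pos: [0.4171, -0.0457, 0.264]
tool_rot: [-3.142, 0.0, 1.457]
contact_force: [0.8, -0.5, 0.2]
opening: 0.0507
```

jog_arm(series=[[0.1,[0,0,0],[0,0,0]],[0.1,[0,0,0],[0,0,0]]])

```text
time: 1.27
tool_pos: [0.4172, -0.0457, 0.2637]
tool_rot: [-3.141, 0.0, 1.462]
contact_force: [0.0, 0.1, -0.1]
opening: 0.0507
```

Run:
```python
from goal import *
r=Rd(1.457)
go(((.4525,.021,.27),r),((.4525,.021,.1745),r))
```

```text
t 1.27 pos [ 0.4172 -0.0457  0.2637] rot [-3.141  0.     1.462] F [ 0.   0.1 -0.1] open 50.7 q [-0.29  0.12  1.72 -0.    1.31 -0.18]
   [0.0702, 0.0279, -0.0063] [-0.001, 0.0, 0.005] rows 1.8
   [0.0702, 0.0279, 0.0892] [-0.001, 0.0, 0.005] rows 2.8
```

jog_arm(series=[[0.1,[0.07,0.028,-0.006],[0,0,0.005]],[0.1,[0.07,0.028,-0.006],[0,0,0.005]],[0.1,[0.07,0.028,-0.006],[0,0,0.005]],[0.1,[0.07,0.028,0.03],[0,0,0.005]],[0.1,[0.07,0.028,0.06],[0,0,0.005]],[0.1,[0.07,0.028,0.08],[0,0,0.005]],[0.1,[0.07,0.028,0.089],[0,0,0.005]],[0.1,[0.07,0.028,0.089],[0,0,0.005]],[0.1,[0.07,0.028,0.089],[0,0,0.005]]])

```text
time: 2.02
tool_pos: [0.4528, 0.0175, 0.1754]
tool_rot: [3.141, 0.0, 1.45]
contact_force: [-0.6, 1.1, 0.5]
opening: 0.0505
```

Run:
```python
from goal import *
r=Rd(1.457)
go(((.4525,.021,.1745),r))
s=snap("side","1"); crop(s,(200,140,300,240),6,"k1")
```

```text
t 2.02 pos [0.4528 0.0175 0.1754] rot [3.141 0.    1.45 ] F [-0.6  1.1  0.5] open 50.5 q [-0.13  0.26  1.79 -0.    1.09 -0.01]
   [0.0035, -0.0007, 0.0009] [0.0, 0.0, -0.007] rows 0.1
```

View pics/k1.png

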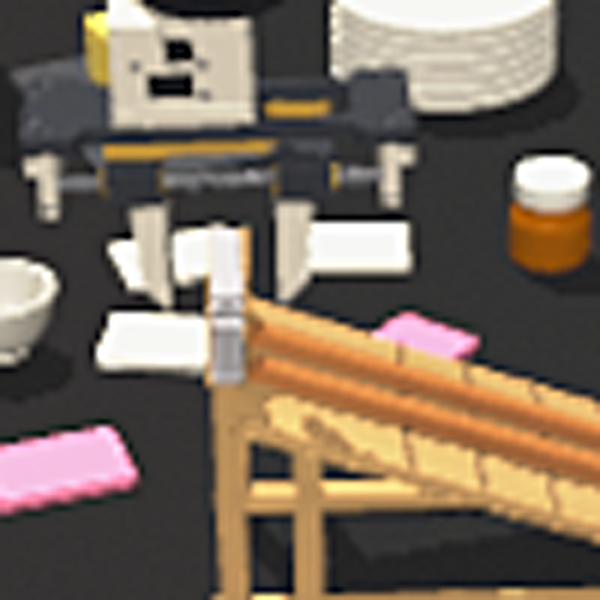

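The fingers straddle the handle, at about (155,270) and (290,260) in the crop. Close and lift.

jog_arm(series=[[-1,[0.002,0,0.001],[0,0,0]],[-1,[0.002,0,0.001],[0,0,0]],[-1,[0.002,0,0.001],[0,0,0]],[-1,[0.002,0,0.001],[0,0,0]],[-1,[0.002,0,0.001],[0,0,0]],[-1,[0.002,0,0.001],[0,0,0]],[-1,[0.002,0,-0.01],[0,0,0]],[-1,[0.002,0,-0.03],[0,0,0]],[-1,[0.002,0,-0.06],[0,0,0]],[-1,[0.002,0,-0.06],[0,0,0]]])

```text
time: 2.9
tool_pos: [0.4552, 0.0203, 0.2395]
tool_rot: [3.133, 0.0, 1.452]
contact_force: [1.6, -0.2, 0.7]
opening: 0.0154
```

Run:
```python
from goal import *
r=Rd(-.022)
go(((.4742,-.18,.235),Rd(.7)),((.4742,-.43,.235),r),((.4742,-.43,.12),r))
s=snap("side","2"); crop(s,(200,120,300,220),6,"k2")
```

```text
t 2.9 pos [0.4552 0.0203 0.2395] rot [3.133 0.    1.452] F [ 1.6 -0.2  0.7] open 15.4 q [-0.12  0.2   1.69 -0.    1.25 -0.  ]
   [-0.1967, 0.0425, 0.0049] [0.008, -0.003, 0.752] rows 6.0
   [-0.4449, 0.0722, 0.0052] [0.007, -0.006, 1.474] rows 11.8
   [-0.4449, 0.0712, 0.1202] [0.007, -0.006, 1.474] rows 11.8
```

View pics/k2.png

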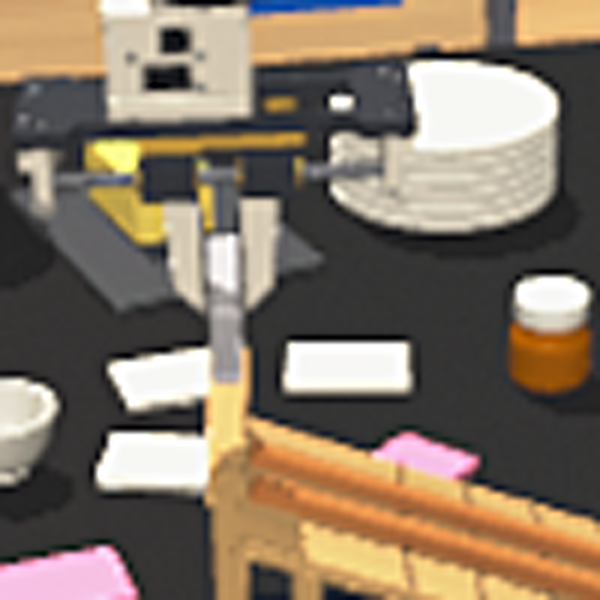

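The knife is lifted, held at (225,270). Move to the tray.

jog_arm(series=[[-1,[-0.05,0.01,0],[0,0,0.12]],[-1,[-0.1,0.02,0],[0,0,0.24]],[-1,[-0.13,0.03,0],[0,0,0.36]],[-1,[-0.17,0.035,0.003],[0,0,0.48]],[-1,[-0.21,0.042,0.005],[0,0,0.6]],[-1,[-0.25,0.05,0.005],[0,0,0.72]],[-1,[-0.29,0.055,0.005],[0,0,0.84]],[-1,[-0.33,0.06,0.005],[0,0,0.96]],[-1,[-0.37,0.065,0.005],[0,0,1.08]],[-1,[-0.4,0.07,0.005],[0,0,1.2]],[-1,[-0.43,0.072,0.005],[0,0,1.32]],[-1,[-0.445,0.072,0.005],[0,0,1.44]]])

```text
time: 3.95
tool_pos: [0.4704, -0.4331, 0.2276]
tool_rot: [-3.141, 0.002, 0.003]
contact_force: [-0.4, 0.5, -1.1]
opening: 0.0157
```

Run:
```python
from goal import *
r=Rd(-.022)
go(((.478,-.43,.10),r),((.478,-.43,.011),r))
s=snap("side","3"); crop(s,(200,200,360,370),4,"k3")
```

```text
t 3.95 pos [ 0.4704 -0.4331  0.2276] rot [-3.141e+00  2.000e-03  3.000e-03] F [-0.4  0.5 -1.1] open 15.7 q [-0.86  0.56  1.17 -0.    1.41  0.7 ]
   [0.0079, -0.003, 0.1276] [-0.001, 0.002, 0.025] rows 3.1
   [0.0081, -0.0029, 0.2166] [-0.001, 0.002, 0.025] rows 5.2
```

View pics/k3.png

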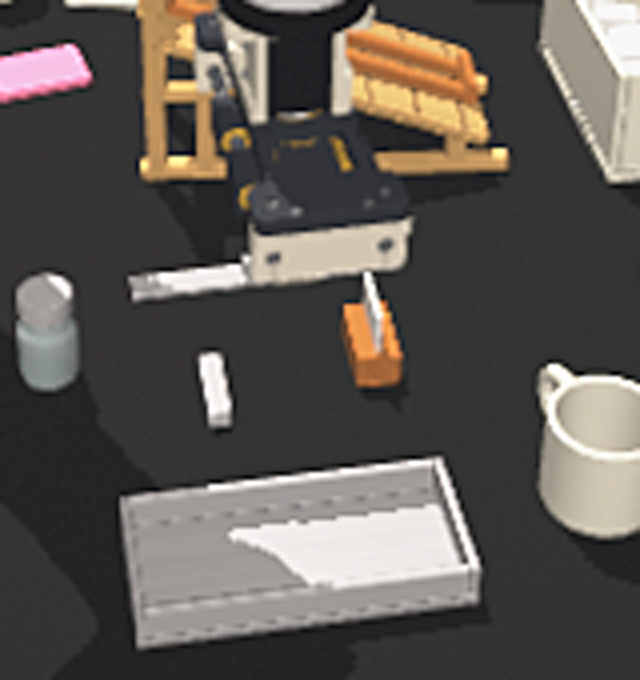

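The knife is held level, at (190,280) in the crop; the tray is clear below. Lower it in.

jog_arm(series=[[-1,[0.0185,-0.003,0.04],[0,0,0.025]],[-1,[0.0185,-0.003,0.08],[0,0,0.025]],[-1,[0.0185,-0.003,0.12],[0,0,0.025]],[-1,[0.0185,-0.003,0.15],[0,0,0.025]],[-1,[0.0185,-0.003,0.18],[0,0,0.025]],[-1,[0.0185,-0.003,0.2],[0,0,0.025]],[-1,[0.0185,-0.003,0.21],[0,0,0.025]],[-1,[0.0185,-0.003,0.215],[0,0,0.025]],[-1,[0.0185,-0.003,0.217],[0,0,0.025]],[-1,[0.0185,-0.003,0.2175],[0,0,0.025]],[-1,[0.0185,-0.003,0.2175],[0,0,0.025]]])

```text
time: 4.92
tool_pos: [0.4906, -0.4273, 0.0139]
tool_rot: [3.14, -0.002, -0.013]
contact_force: [0.2, -0.7, -0.6]
opening: 0.0157
```

Run:
```python
from goal import *
r=Rd(-.022)
go(((.489,-.43,.009),r))
s=snap("side","4"); crop(s,(200,260,360,384),4,"k4")
```

```text
t 4.92 pos [ 0.4906 -0.4273  0.0139] rot [ 3.14e+00 -2.00e-03 -1.30e-02] F [ 0.2 -0.7 -0.6] open 15.7 q [-0.83  0.78  1.38 -0.    0.98  0.75]
   [-0.0016, 0.0027, 0.0049] [0.002, -0.002, 0.009] rows 0.1
```

View pics/k4.png

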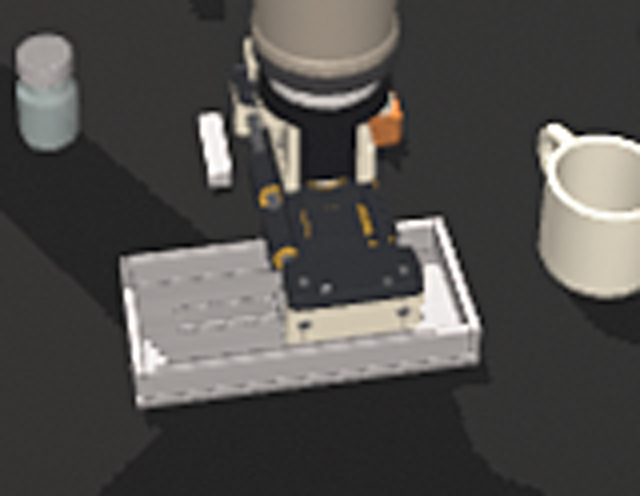

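jog_arm(series=[[-1,[-0.001,0.002,0.003],[0,0,0]],[-1,[-0.001,0.002,0.005],[0,0,0]],[-1,[-0.001,0.002,0.005],[0,0,0]],[-0.4,[-0.001,0.002,0.005],[0,0,0]],[-0.4,[-0.001,0.002,0.005],[0,0,0]],[-0.4,[-0.001,0.002,0.005],[0,0,0]],[-0.4,[-0.001,0.002,-0.01],[0,0,0]],[-0.4,[-0.001,0.002,-0.05],[0,0,0]],[-0.2,[-0.001,0.002,-0.09],[0,0,0]],[0.2,[-0.001,0.002,-0.12],[0,0,0]],[0.5,[-0.001,0.002,-0.12],[0,0,0]]])

```text
time: 5.88
tool_pos: [0.4916, -0.4314, 0.1406]
tool_rot: [3.132, -0.009, -0.013]
contact_force: [0.5, -0.3, 0.4]
opening: 0.043
```

Run:
```python
from goal import *
# starter at (.4500,-.2778), yaw -.05, jaw along y => psi=-.05 (+pi)
for ps in (-.05,np.pi-.05):
    go(((.45,-.2778,.09),Rd(ps)),((.45,-.2778,.004),Rd(ps)))
s=snap("side","5"); crop(s,(200,260,360,384),4,"k5")
```

```text
t 5.88 pos [ 0.4916 -0.4314  0.1406] rot [ 3.132 -0.009 -0.013] F [ 0.5 -0.3  0.4] open 43.0 q [-0.84  0.64  1.27  0.    1.22  0.75]
   [-0.0441, -0.1536, 0.0487] [0.01, -0.009, 0.037] rows 4.0
   [-0.0449, -0.1544, 0.1347] [0.01, -0.009, 0.037] rows 5.0
t 5.88 pos [ 0.4916 -0.4314  0.1406] rot [ 3.132 -0.009 -0.013] F [ 0.5 -0.3  0.4] open 43.0 q [-0.84  0.64  1.27  0.    1.22  0.75]
   [-0.0441, -0.1536, 0.0487] [0.015, 0.015, -3.105] rows 24.8
   [-0.0449, -0.1544, 0.1347] [0.015, 0.015, -3.105] rows 24.8
```

View pics/k5.png

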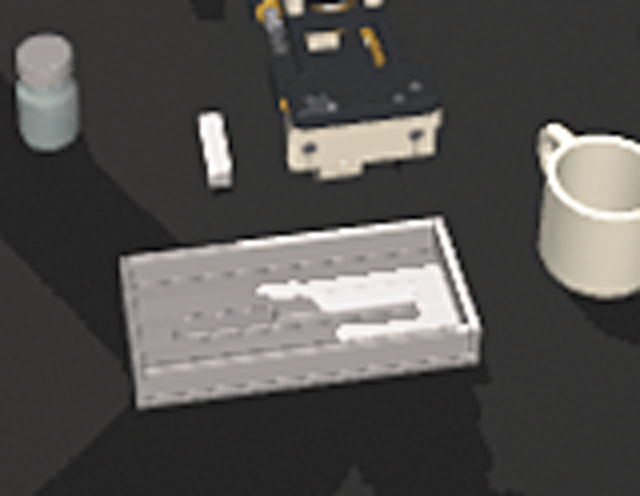

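Run:
```python
from goal import *
t=load("top",0);print(plane(t,[[330+82/6,160+498/6]],.07), plane(t,[[347,182]],.026))
go(((.45,-.2778,.09),Rd(-.05,.1)),((.45,-.2778,.0055),Rd(-.05,.1)))
```

```text
[[ 0.3435177  -0.23643049  0.07      ]] [[ 0.56028556 -0.26016735  0.026     ]]
t 5.93 pos [ 0.4906 -0.4303  0.1371] rot [ 3.135 -0.006 -0.013] F [ 0.7  0.6 -0.1] open 46.8 q [-0.84  0.64  1.27 -0.    1.22  0.75]
   [-0.0429, -0.1523, 0.0459] [0.005, 0.094, 0.037] rows 4.0
   [-0.0434, -0.1528, 0.1304] [0.005, 0.094, 0.037] rows 4.9
```

jog_arm(series=[[0.9,[-0.043,-0.152,0.0],[0,0.094,0.037]],[0.9,[-0.043,-0.152,0.0],[0,0.094,0.037]],[0.9,[-0.043,-0.152,0.0],[0,0.094,0.037]],[0.9,[-0.043,-0.152,0.0],[0,0.094,0.037]],[0.9,[-0.043,-0.152,0.02],[0,0.094,0.037]],[0.9,[-0.043,-0.152,0.05],[0,0.094,0.037]],[0.9,[-0.043,-0.152,0.08],[0,0.094,0.037]],[0.9,[-0.043,-0.152,0.09],[0,0.094,0.037]],[0.9,[-0.043,-0.152,0.09],[0,0.094,0.037]],[0.9,[-0.043,-0.152,0.09],[0,0.094,0.037]]])

```text
time: 6.77
tool_pos: [0.4478, -0.2761, 0.0422]
tool_rot: [-3.139, -0.093, -0.051]
contact_force: [-0.6, -0.1, 0.1]
opening: 0.0874
```

Run:
```python
from goal import *
go(((.45,-.2778,.0055),Rd(-.05,.1)))
s=snap("side","6"); crop(s,(200,220,360,340),4,"k6")
```

```text
t 6.77 pos [ 0.4478 -0.2761  0.0422] rot [-3.139 -0.093 -0.051] F [-0.6 -0.1  0.1] open 87.4 q [-0.74  0.53  1.82  0.09  0.72  0.82]
   [-0.0012, 0.0017, 0.0368] [-0.003, 0.007, -0.001] rows 0.9
```

View pics/k6.png

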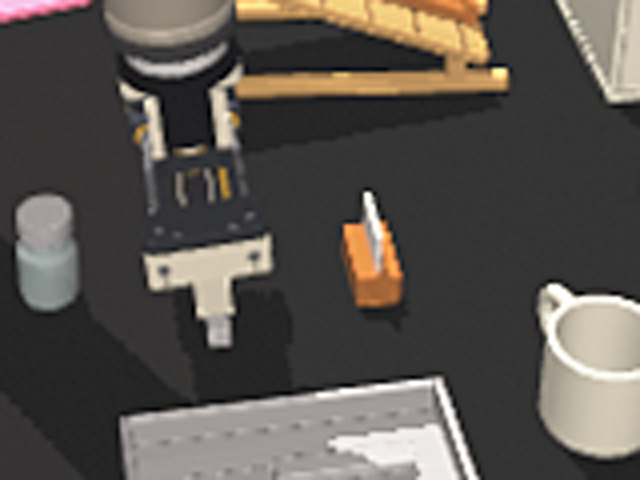

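jog_arm(series=[[0.9,[-0.001,0.001,0.02],[0,0,0]],[0.9,[-0.001,0.001,0.032],[0,0,0]],[0.9,[-0.001,0.001,0.037],[0,0,0]],[0.9,[-0.001,0.001,0.037],[0,0,0]],[0.9,[-0.001,0.001,0.037],[0,0,0]],[-1,[-0.001,0.001,0.037],[0,0,0]],[-1,[-0.001,0.001,0.037],[0,0,0]],[-1,[-0.001,0.001,0.037],[0,0,0]],[-1,[-0.001,0.001,0.037],[0,0,0]],[-1,[-0.001,0.001,0.037],[0,0,0]],[-1,[-0.001,0.001,0.037],[0,0,0]]])

```text
time: 7.73
tool_pos: [0.4505, -0.2773, 0.0058]
tool_rot: [-3.14, -0.094, -0.05]
contact_force: [0.1, 0.3, 2.7]
opening: 0.0553
```

Run:
```python
from goal import *
D=deckR(2.999);o=np.array([.6968,-.0007,.052])
p=o+D@np.array([.0075,0,.0065]); print(p)
go(((.45,-.2778,.1),Rd(-.05,.1)))
```

```text
[ 6.92118556e-01 -2.78990932e-05  6.07253861e-02]
t 7.73 pos [ 0.4505 -0.2773  0.0058] rot [-3.14  -0.094 -0.05 ] F [0.1 0.3 2.7] open 55.3 q [-0.73  0.6   1.83  0.1   0.64  0.81]
   [0.0084, 0.0004, -0.0938] [-0.001, 0.006, -0.0] rows 2.3
```

```bash
cat > lay.py <<'E'
from goal import *
import json
DY=2.999; D=deckR(DY); O=np.array([.6968,-.0007,.052])
def save(objpos,objR,fn="held.json"):
    from cell import status
    o=status.observe(); r=R.from_euler('xyz',o["tool_rot"])
    json.dump([r.inv().apply(np.array(objpos)-o["tool_pos"]).tolist(),(r.inv()*objR).as_rotvec().tolist()],open(fn,"w"))
def pose(objpos,objR,fn="held.json"):
    d,v=json.load(open(fn)); Rt=objR*R.from_rotvec(v).inv()
    return np.array(objpos)-Rt.apply(d),Rt
def deckp(x,y,z): return O+D@(np.array([x,y,z])/1000)
Rdeck=R.from_matrix(D)
E
python3 - <<'E'
from lay import *
# bar x axis (its width dir) defined pointing toward robot (upslope when laid): heading pi-.05
save((.4500,-.2778,.0065),R.from_euler('z',np.pi-.05))
print(open("held.json").read())
go(((.45,-.2778,.2),Rd(-.05,.1)),pose(deckp(9,0,70),Rdeck),pose(deckp(8,0,8),Rdeck))
W=cloud(load("top",0));print(W[75:125,250:305,2].max(),W[118,275],W[110,275])
E
```

```text
[[-0.0004276107695557251, 0.0004887192029603368, -0.0007539404994777295], [0.000315694236943727, 3.0472005330824685, -0.0019203800957502616]]
t 7.73 pos [ 0.4505 -0.2773  0.0058] rot [-3.14  -0.094 -0.05 ] F [0.1 0.3 2.7] open 55.3 q [-0.73  0.6   1.83  0.1   0.64  0.81]
   [0.0178, 0.0002, -0.1934] [-0.001, 0.006, -0.0] rows 4.7
   [0.2581, -0.2877, -0.0898] [0.008, -0.36, 0.093] rows 9.5
   [0.2319, -0.2896, -0.0336] [0.008, -0.36, 0.093] rows 8.9
nan [ 0.79866529 -0.00198884  0.00581992] [0.79978461 0.00178436 0.09468479]
```

jog_arm(series=[[-1,[0.002,0,-0.03],[0,0,0]],[-1,[0.007,0,-0.07],[0,0,0]],[-1,[0.01,0,-0.11],[0,0,0]],[-1,[0.03,-0.02,-0.15],[0,-0.04,0.01]],[-1,[0.06,-0.05,-0.16],[0,-0.08,0.02]],[-1,[0.09,-0.08,-0.16],[0,-0.12,0.03]],[-1,[0.12,-0.11,-0.16],[0,-0.16,0.04]],[-1,[0.15,-0.14,-0.16],[0,-0.2,0.05]],[-1,[0.18,-0.17,-0.16],[0,-0.24,0.06]],[-1,[0.21,-0.2,-0.15],[0,-0.28,0.07]],[-1,[0.235,-0.23,-0.14],[0,-0.32,0.08]],[-1,[0.25,-0.255,-0.13],[0,-0.36,0.09]]])

```text
time: 8.73
tool_pos: [0.701, -0.0332, 0.1591]
tool_rot: [3.135, 0.266, -0.142]
contact_force: [2.4, -0.9, -0.9]
opening: 0.0554
```

Run:
```python
from lay import *
go(pose(deckp(9,0,50),Rdeck),pose(deckp(8.5,0,15),Rdeck),pose(deckp(8.5,0,8),Rdeck))
s=snap("side","7"); crop(s,(180,100,380,260),4,"k7")
```

```text
t 8.73 pos [ 0.701  -0.0332  0.1591] rot [ 3.135  0.266 -0.142] F [ 2.4 -0.9 -0.9] open 55.4 q [-0.15  0.92  0.69 -0.01  1.8   1.56]
   [0.0158, -0.0325, 0.0556] [0.008, 0.0, 0.001] rows 1.6
   [0.013, -0.0327, 0.0904] [0.008, 0.0, 0.001] rows 2.3
   [0.0124, -0.0328, 0.0974] [0.008, 0.0, 0.001] rows 2.5
```

View pics/k7.png

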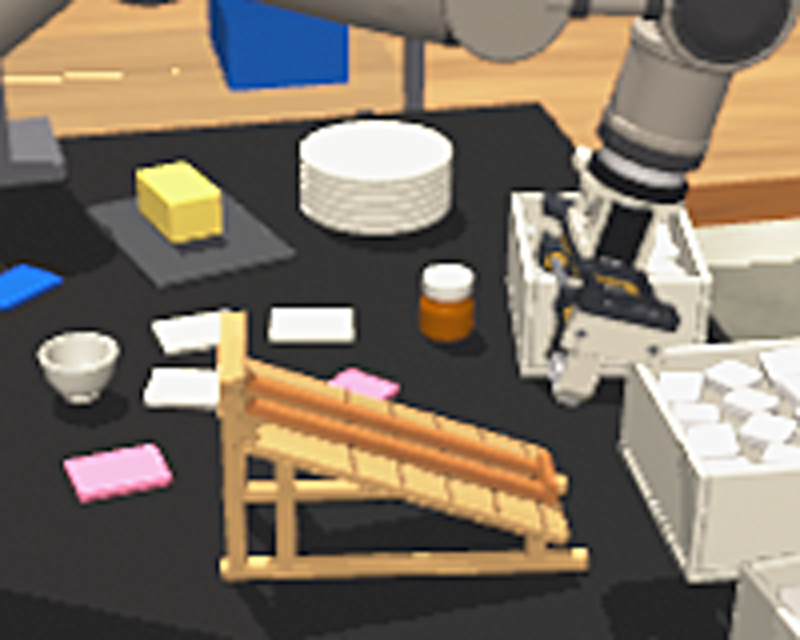

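The arm holds the bar above the low end. Move in to 15 mm over the battens.

jog_arm(series=[[-1,[0.008,-0.016,0.0],[0.008,0,0]],[-1,[0.016,-0.033,0.02],[0.008,0,0]],[-1,[0.015,-0.033,0.05],[0.008,0,0]],[-1,[0.014,-0.033,0.075],[0.008,0,0]],[-1,[0.013,-0.033,0.088],[0.008,0,0]],[-1,[0.013,-0.033,0.09],[0.008,0,0]],[-1,[0.013,-0.033,0.09],[0.008,0,0]]])

```text
time: 9.37
tool_pos: [0.6923, -0.001, 0.0675]
tool_rot: [-3.14, 0.268, -0.141]
contact_force: [-0.0, 0.4, -1.0]
opening: 0.0553
```

Run:
```python
from lay import *
go(pose(deckp(8.5,0,8),Rdeck),pose(deckp(6,0,7),Rdeck))
s=snap("side","8"); crop(s,(260,160,360,260),7,"k8")
```

```text
t 9.37 pos [ 0.6923 -0.001   0.0675] rot [-3.14   0.268 -0.141] F [-0.   0.4 -1. ] open 55.3 q [-0.12  0.96  0.86  0.01  1.59  1.6 ]
   [0.0011, -0.0014, 0.0058] [-0.0, 0.003, 0.002] rows 0.1
   [0.0035, -0.0014, 0.007] [-0.0, 0.003, 0.002] rows 0.2
```

View pics/k8.png

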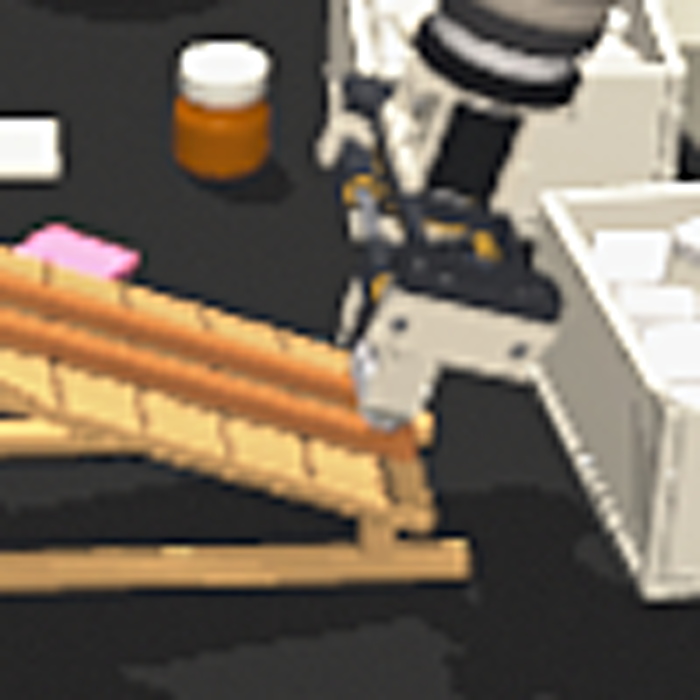

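jog_arm(series=[[-1,[0.0008,-0.0014,0.004],[0,0.003,0.002]],[-1,[0.0006,-0.0014,0.006],[0,0.003,0.002]],[-1,[0.0006,-0.0014,0.0075],[0,0.003,0.002]],[-1,[0.0006,-0.0014,0.0075],[0,0.003,0.002]],[-1,[0.0006,-0.0014,0.0075],[0,0.003,0.002]]])

```text
time: 9.83
tool_pos: [0.692, 0.0006, 0.0612]
tool_rot: [-3.14, 0.263, -0.143]
contact_force: [0.5, 0.5, -0.6]
opening: 0.0552
```

jog_arm(series=[[-1,[0.001,0,0.0],[0,0,0]],[-1,[0.002,0,0.0],[0,0,0]],[-1,[0.002,0,0.0],[0,0,0]]])

```text
time: 10.08
tool_pos: [0.6937, 0.0004, 0.0607]
tool_rot: [-3.14, 0.263, -0.143]
contact_force: [-1.5, -0.7, 0.7]
opening: 0.0554
```

Run:
```python
from lay import *
go(pose(deckp(6.5,0,6.5),Rdeck))
s=snap("side","9"); crop(s,(280,180,340,240),10,"k9")
```

```text
t 10.08 pos [6.937e-01 4.000e-04 6.070e-02] rot [-3.14   0.263 -0.143] F [-1.5 -0.7  0.7] open 55.4 q [-0.11  0.97  0.86  0.01  1.58  1.6 ]
   [-0.0001, 0.0002, 0.0012] [-0.0, -0.002, -0.0] rows 0.0
```

View pics/k9.png

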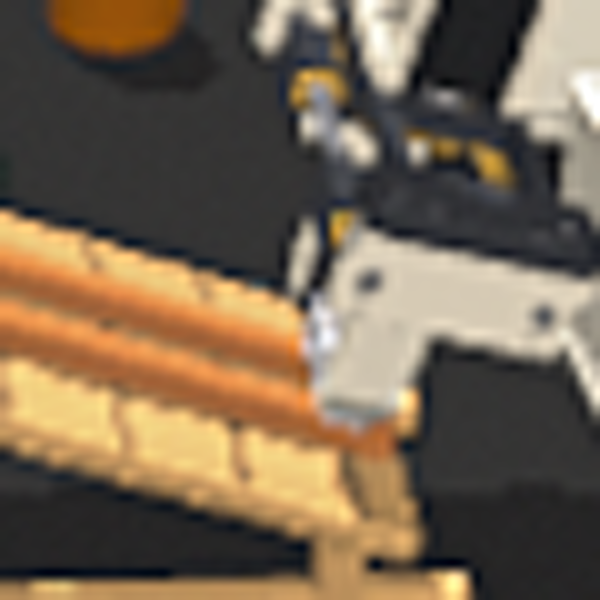

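jog_arm(series=[[-1,[0.0,0,0.001],[0,0,0]],[-1,[0.0,0,0.002],[0,0,0]],[-1,[0.0,0,0.002],[0,0,0]]])

```text
time: 10.38
tool_pos: [0.6936, 0.0004, 0.0602]
tool_rot: [-3.14, 0.262, -0.143]
contact_force: [-1.9, 0.6, 7.1]
opening: 0.0555
```

jog_arm(series=[[-1,[0.001,0,0.0],[0,0,0]],[-1,[0.0015,0,0.0],[0,0,0]],[-1,[0.0015,0,0.0],[0,0,0]]])

```text
time: 10.63
tool_pos: [0.6937, 0.0004, 0.0601]
tool_rot: [-3.141, 0.265, -0.143]
contact_force: [-7.2, 0.2, 10.8]
opening: 0.0553
```

Contact on both the battens (z force) and the stop (x force). Release and retreat.

jog_arm(series=[[-1,[-0.0005,0,-0.001],[0,0,0]],[0.7,[-0.0005,0,-0.001],[0,0,0]],[0.7,[-0.0005,0,-0.001],[0,0,0]],[0.7,[-0.0005,0,-0.001],[0,0,0]],[0.7,[-0.0005,0,-0.001],[0,0,0]],[0.7,[0,0,-0.02],[0,0,0]],[0.7,[0,0,-0.05],[0,0,0]],[0.7,[0,0,-0.09],[0,0,0]],[0.7,[0,0,-0.13],[0,0,0]],[0.7,[-0.04,0,-0.15],[0,0.1,0]],[0.7,[-0.08,0,-0.16],[0,0.2,0]]])

```text
time: 11.55
tool_pos: [0.6987, -0.0008, 0.2136]
tool_rot: [-3.14, 0.115, -0.144]
contact_force: [0.3, -0.2, -0.2]
opening: 0.0784
```

Run:
```python
from lay import *
# tile3 first (.4450,.2760,-.30)
x,y,a=.4449,.2758,-.298
for ps in (a,): go(((x,y,.18),Rd(ps)),((x,y,.1),Rd(ps)),((x,y,.003),Rd(ps)))
s=snap("side","10"); crop(s,(280,180,340,240),10,"k10")
t=snap("top","10"); crop(t,(140,120,300,260),5,"t10")
```

```text
t 11.55 pos [ 0.6987 -0.0008  0.2136] rot [-3.14   0.115 -0.144] F [ 0.3 -0.2 -0.2] open 78.4 q [-0.11  0.77  0.83  0.    1.66  1.6 ]
   [-0.2852, -0.2371, 0.067] [0.008, 0.115, 0.153] rows 9.0
   [-0.276, -0.237, 0.1465] [0.008, 0.115, 0.153] rows 9.4
   [-0.2649, -0.2369, 0.2428] [0.008, 0.115, 0.153] rows 10.3
```

View pics/k10.png

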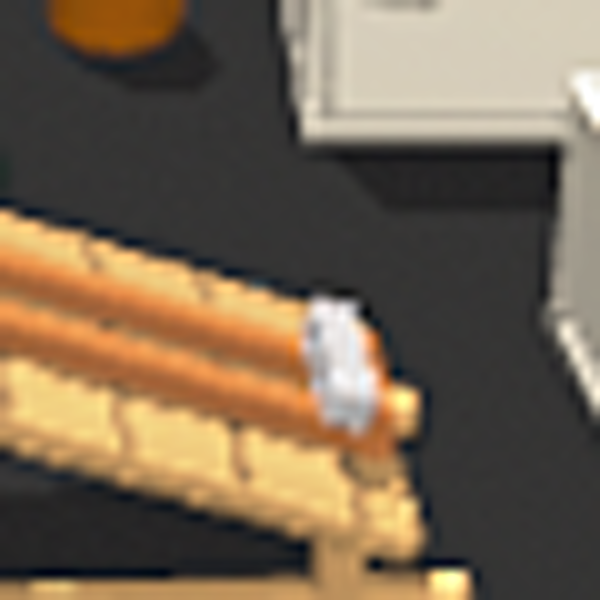

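View pics/t10.png

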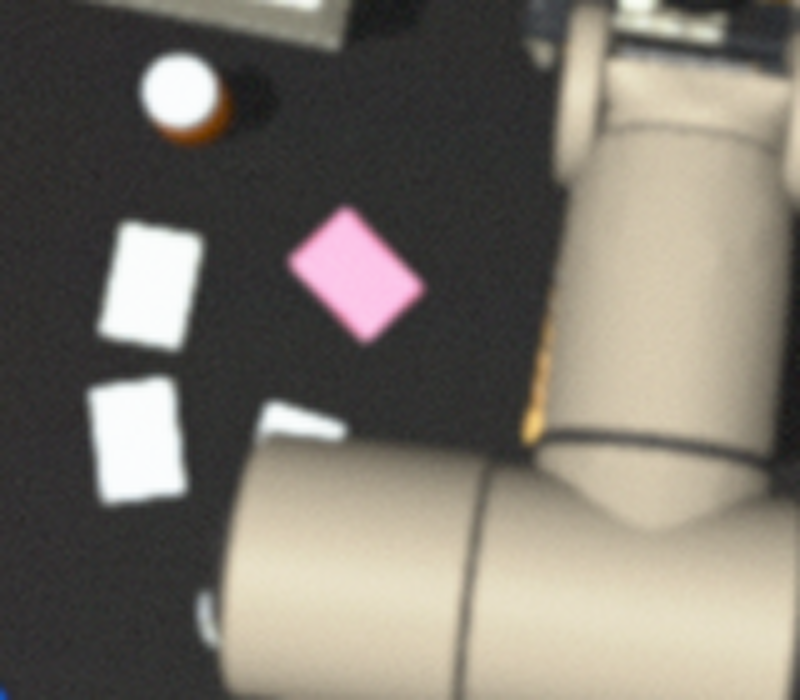

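The starter is seated at (345,365) in the crop, parallel to the stop. Now the nearest tile, at (.445,.276).

jog_arm(series=[[0.65,[-0.285,-0.237,0.06],[0,0.115,0.153]],[0.65,[-0.285,-0.237,0.06],[0,0.115,0.153]],[0.65,[-0.285,-0.237,0.06],[0,0.115,0.153]],[0.65,[-0.285,-0.237,0.06],[0,0.115,0.153]],[0.65,[-0.285,-0.237,0.06],[0,0.115,0.153]],[0.65,[-0.285,-0.237,0.06],[0,0.115,0.153]],[0.65,[-0.285,-0.237,0.06],[0,0.115,0.153]],[0.65,[-0.285,-0.237,0.06],[0,0.115,0.153]],[0.65,[-0.285,-0.237,0.06],[0,0.115,0.153]],[0.65,[-0.283,-0.237,0.08],[0,0.115,0.153]],[0.65,[-0.278,-0.237,0.12],[0,0.115,0.153]],[0.65,[-0.275,-0.237,0.15],[0,0.115,0.153]]])

```text
time: 12.65
tool_pos: [0.4361, 0.2782, 0.1007]
tool_rot: [3.134, 0.007, -0.294]
contact_force: [0.3, -0.2, -0.4]
opening: 0.0757
```

Run:
```python
from lay import *
x,y,a=.4449,.2758,-.298
go(((x,y,.02),Rd(a)),((x,y,.003),Rd(a)))
t=snap("top","11"); crop(t,(100,120,500,384),1.9,"t11")
from boxfit import *
s=snap("side","11"); print(fit(s,np.array((x,y,a)),(.08,.056,.008)))
crop(s,(180,130,260,230),7,"s11")
```

```text
t 12.65 pos [0.4361 0.2782 0.1007] rot [ 3.134  0.007 -0.294] F [ 0.3 -0.2 -0.4] open 75.7 q [ 0.42  0.47  1.71 -0.    0.97  2.29]
   [0.0097, -0.0009, 0.0806] [0.008, 0.007, 0.004] rows 1.9
   [0.0098, -0.001, 0.0976] [0.008, 0.007, 0.004] rows 2.4
(array([ 0.44326968,  0.27750461, -0.23755124]), np.float64(0.014848038443947621))
```

View pics/t11.png

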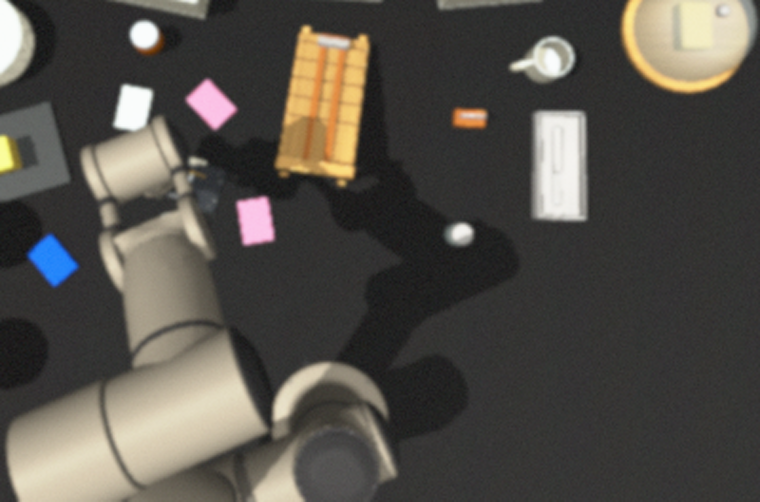

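View pics/s11.png

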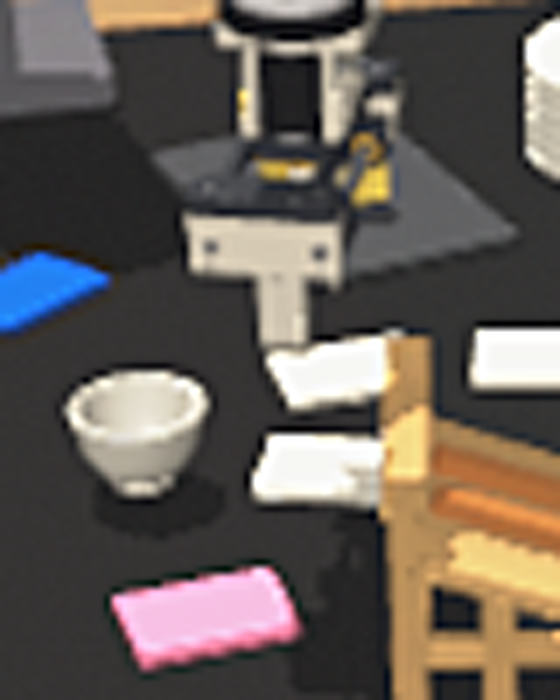

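The top view shows no further tiles in the area the arm hid before, so there are three. The knife lies in the tray at (557,165). Lower and grip.

jog_arm(series=[[0.65,[0.0097,-0.001,0.03],[0.008,0.007,0.004]],[0.65,[0.0097,-0.001,0.06],[0.008,0.007,0.004]],[0.65,[0.0097,-0.001,0.08],[0.008,0.007,0.004]],[0.65,[0.0097,-0.001,0.092],[0.008,0.007,0.004]],[0.65,[0.0097,-0.001,0.097],[0.008,0.007,0.004]],[0.65,[0.0097,-0.001,0.097],[0.008,0.007,0.004]],[0.65,[0.0097,-0.001,0.097],[0.008,0.007,0.004]]])

```text
time: 13.33
tool_pos: [0.4466, 0.275, 0.0059]
tool_rot: [-3.141, -0.0, -0.3]
contact_force: [-0.2, 0.2, 0.2]
opening: 0.0759
```

jog_arm(series=[[-1,[0,0,0.0],[0,0,0]],[-1,[0,0,0.0],[0,0,0]],[-1,[0,0,0.0],[0,0,0]],[-1,[0,0,0.0],[0,0,0]],[-1,[0,0,0.0],[0,0,0]]])

```text
time: 13.75
tool_pos: [0.4458, 0.2748, 0.0051]
tool_rot: [3.141, 0.0, -0.3]
contact_force: [-0.3, -0.9, 6.0]
opening: 0.0548
```

Run:
```python
from lay import *
x,y,a=.4449,.2758,-.298
go(((x,y,.003),Rd(a)))
```

```text
t 13.75 pos [0.4458 0.2748 0.0051] rot [ 3.141  0.    -0.3  ] F [-0.3 -0.9  6. ] open 54.8 q [ 0.41  0.62  1.77 -0.    0.74  2.28]
   [-0.0011, -0.0007, 0.0021] [0.0, 0.0, -0.002] rows 0.1
```

jog_arm(series=[[0.4,[0,0,0.0],[0,0,0]],[0.4,[0,0,0.0],[0,0,0]],[0.4,[0,0,0.002],[0,0,0]],[0.4,[0,0,0.0025],[0,0,0]],[0.4,[0,0,0.0025],[0,0,0]]])

```text
time: 14.17
tool_pos: [0.445, 0.2745, 0.0015]
tool_rot: [3.14, 0.002, -0.3]
contact_force: [-0.2, 0.6, 0.1]
opening: 0.0643
```

jog_arm(series=[[-1,[0,0,0.0],[0,0,0]],[-1,[0,0,0.0],[0,0,0]],[-1,[0,0,0.0],[0,0,0]],[-1,[0,0,0.0],[0,0,0]],[-1,[0,0,0.0],[0,0,0]]])

```text
time: 14.58
tool_pos: [0.4453, 0.2746, 0.0019]
tool_rot: [3.14, 0.001, -0.3]
contact_force: [0.1, -0.0, 0.0]
opening: 0.0554
```

Run:
```python
from lay import *
go(pose(deckp(6,0,7),Rdeck))
# tile: centre along tool-x assumed at x,y of measurement; across: centred in jaws
from cell import status
o=status.observe(); r=R.from_euler('xyz',o["tool_rot"]); p=o["tool_pos"]
d=r.inv().apply(np.array([.4449,.2758,.004])-p); print(d); d[1]=0
psi=o["tool_rot"][2]
save(p+r.apply(d),R.from_euler('z',np.pi+psi))
Rt=Rdeck*R.from_rotvec([0,.20,0])   # tile x up-slope, 0.20 less steep
print((Rt.as_matrix()).round(3))
go(((.4458,.2748,.12),Rd(-.3)),pose(deckp(40,0,100),Rt),pose(deckp(40,0,30),Rt),pose(deckp(40,0,12),Rt))
```

```text
t 14.58 pos [0.4453 0.2746 0.0019] rot [ 3.14e+00  1.00e-03 -3.00e-01] F [ 0.1 -0.   0. ] open 55.4 q [0.41 0.63 1.78 0.   0.74 2.28]
   [0.3186, 0.1887, -0.0582] [-0.019, -0.264, -0.156] rows 9.0
[-0.00071906 -0.00101342 -0.00213813]
[[-0.977 -0.142  0.158]
 [ 0.14  -0.99  -0.023]
 [ 0.159 -0.     0.987]]
t 14.58 pos [0.4453 0.2746 0.0019] rot [ 3.14e+00  1.00e-03 -3.00e-01] F [ 0.1 -0.   0. ] open 55.4 q [0.41 0.63 1.78 0.   0.74 2.28]
   [0.0003, -0.0002, -0.1181] [0.001, 0.001, -0.0] rows 2.8
   [0.3196, 0.1891, -0.1558] [-0.013, -0.159, -0.157] rows 9.7
   [0.2954, 0.1929, -0.0903] [-0.013, -0.159, -0.157] rows 8.7
   [0.2891, 0.1939, -0.0734] [-0.013, -0.159, -0.157] rows 8.5
```

jog_arm(series=[[-1,[0,0,-0.02],[0,0,0]],[-1,[0,0,-0.05],[0,0,0]],[-1,[0,0,-0.09],[0,0,0]],[-1,[0.02,0.013,-0.13],[0,0,0]],[-1,[0.05,0.03,-0.15],[0,-0.02,-0.02]],[-1,[0.08,0.05,-0.16],[-0.003,-0.04,-0.04]],[-1,[0.115,0.07,-0.16],[-0.004,-0.06,-0.06]],[-1,[0.15,0.09,-0.16],[-0.006,-0.08,-0.08]],[-1,[0.185,0.11,-0.16],[-0.008,-0.1,-0.1]],[-1,[0.22,0.13,-0.16],[-0.01,-0.12,-0.12]],[-1,[0.255,0.15,-0.16],[-0.012,-0.14,-0.14]],[-1,[0.285,0.17,-0.158],[-0.013,-0.159,-0.157]]])

```text
time: 15.58
tool_pos: [0.669, 0.026, 0.1598]
tool_rot: [3.14, 0.161, -0.143]
contact_force: [0.8, 0.2, -0.6]
opening: 0.0553
```

```bash
cat > place.py <<'E'
from lay import *
import sys
k=int(sys.argv[1]); hs=[float(a) for a in sys.argv[2:]]
Rt=Rdeck*R.from_rotvec([0,.20,0])
go(*[pose(deckp(40*k,0,h),Rt) for h in hs])
E
python3 place.py 1 60 30 12
python3 - <<'E'
from h import *
s=snap("side","12"); crop(s,(220,110,360,250),5,"s12")
E
```

```text
t 15.58 pos [0.669  0.026  0.1598] rot [ 3.14   0.161 -0.143] F [ 0.8  0.2 -0.6] open 55.3 q [-0.08  0.77  0.99  0.01  1.55  1.63]
   [0.0216, 0.0225, 0.0369] [-0.0, -0.001, 0.0] rows 1.2
   [0.0156, 0.0224, 0.0663] [-0.0, -0.001, 0.0] rows 1.7
   [0.0121, 0.0224, 0.0839] [-0.0, -0.001, 0.0] rows 2.1
```

View pics/s12.png

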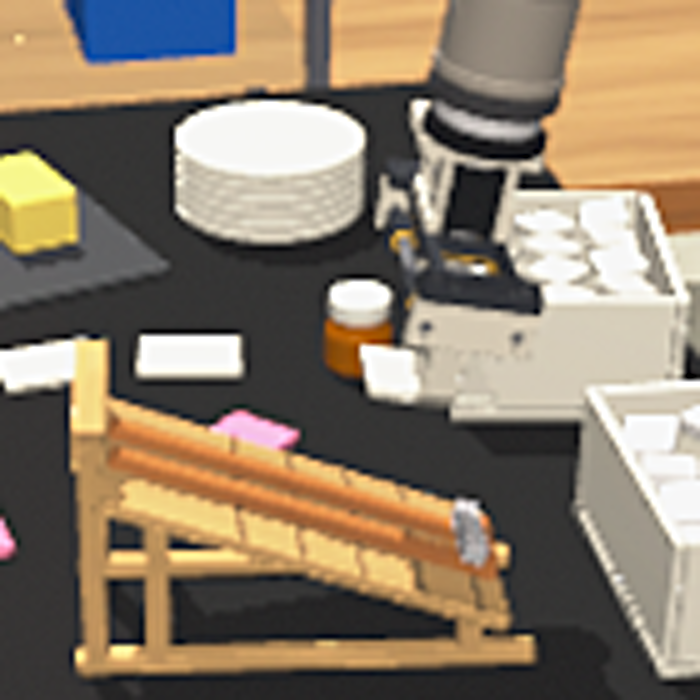

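Tile held above the deck. Lower.

jog_arm(series=[[-1,[0.01,0.022,0.0],[0,0,0]],[-1,[0.02,0.022,0.03],[0,0,0]],[-1,[0.017,0.022,0.055],[0,0,0]],[-1,[0.015,0.022,0.07],[0,0,0]],[-1,[0.013,0.022,0.079],[0,0,0]],[-1,[0.013,0.022,0.079],[0,0,0]],[-1,[0.013,0.022,0.079],[0,0,0]]])

```text
time: 16.22
tool_pos: [0.6648, 0.0064, 0.0802]
tool_rot: [3.14, 0.16, -0.143]
contact_force: [-0.2, -0.7, -0.2]
opening: 0.0557
```

```bash
python3 place.py 1 14 12
python3 - <<'E'
from h import *
s=snap("side","13"); crop(s,(260,150,340,250),7,"s13")
E
```

```text
t 16.22 pos [0.6648 0.0064 0.0802] rot [ 3.14   0.16  -0.143] F [-0.2 -0.7 -0.2] open 55.7 q [-0.11  0.82  1.1   0.    1.38  1.6 ]
   [0.0011, 0.0025, 0.0031] [0.0, -0.001, -0.0] rows 0.1
   [0.0007, 0.0025, 0.0051] [0.0, -0.001, -0.0] rows 0.1
```

View pics/s13.png

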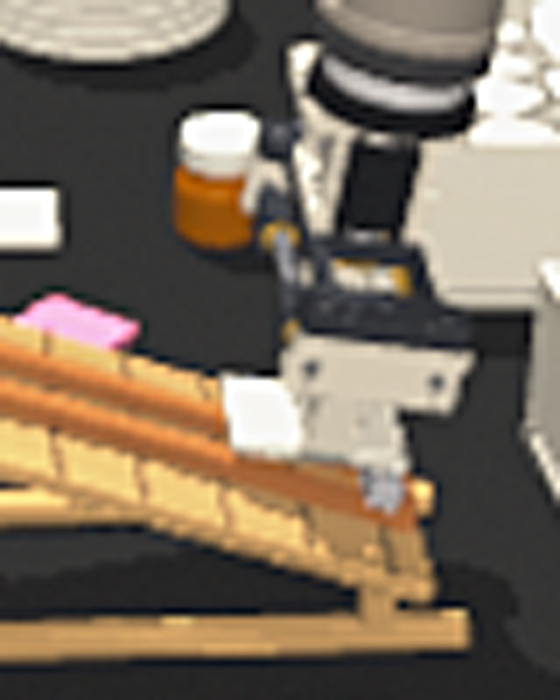

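jog_arm(series=[[-1,[0.001,0.0025,0.002],[0,0,0]],[-1,[0.001,0.0025,0.0035],[0,0,0]],[-1,[0.0007,0.0025,0.0045],[0,0,0]],[-1,[0.0007,0.0025,0.0045],[0,0,0]]])

```text
time: 16.6
tool_pos: [0.6642, 0.0036, 0.0753]
tool_rot: [3.14, 0.161, -0.143]
contact_force: [-0.2, -0.7, -0.6]
opening: 0.0557
```

```bash
python3 place.py 1 12
```

```text
t 16.6 pos [0.6642 0.0036 0.0753] rot [ 3.14   0.161 -0.143] F [-0.2 -0.7 -0.6] open 55.7 q [-0.11  0.82  1.11  0.    1.37  1.6 ]
   [0.0, -0.0003, 0.0002] [0.0, -0.001, -0.0] rows 0.0
```

No contact yet; step down slowly.

jog_arm(series=[[-1,[0,0,0.0005],[0,0,0]],[-1,[0,0,0.001],[0,0,0]],[-1,[0,0,0.001],[0,0,0]]])

```text
time: 16.85
tool_pos: [0.6643, 0.0037, 0.075]
tool_rot: [3.14, 0.16, -0.143]
contact_force: [-0.8, -0.8, 4.7]
opening: 0.0552
```

jog_arm(series=[[-1,[0,0,0.0005],[0,0,0]],[-1,[0,0,0.001],[0,0,0]],[-1,[0,0,0.001],[0,0,0]]])

```text
time: 17.1
tool_pos: [0.6643, 0.0036, 0.0749]
tool_rot: [3.14, 0.159, -0.143]
contact_force: [-1.8, -0.6, 8.6]
opening: 0.0554
```

jog_arm(series=[[-1,[0,0,-0.001],[0,0,0]],[-1,[0,0,-0.001],[0,0,0]],[0.65,[0,0,-0.001],[0,0,0]],[0.65,[0,0,-0.001],[0,0,0]],[0.65,[0,0,-0.001],[0,0,0]],[0.65,[0,0,-0.001],[0,0,0]],[0.65,[0,0,-0.02],[0,0,0]],[0.65,[0,0,-0.06],[0,0,0]],[0.65,[0,0,-0.1],[0,0,0]],[0.65,[0,0,-0.14],[0,0,0]],[0.65,[-0.04,-0.02,-0.15],[0,0.1,0]]])

```text
time: 18.02
tool_pos: [0.677, 0.0142, 0.2296]
tool_rot: [3.139, 0.06, -0.148]
contact_force: [3.9, 0.6, 0.6]
opening: 0.0757
```

```bash
cat > tilechk.py <<'E'
# fit laid tile pose in deck frame from a camera: params dx,dy (mm deck), dyaw
from lay import *
from boxfit import boxmask
from scipy.optimize import minimize
def lc(k,dx,dy,da,prot=0):
    h=np.array([[a,b,c] for a in(-40,40) for b in(-28,28) for c in(-4,4)],float)
    Rt=Rdeck*R.from_rotvec([0,0,da])*R.from_rotvec([0,.20,0])
    return deckp(40*k+dx,dy,12)+Rt.apply(h)/1000
def fitlaid(c,k,prev=()):
    base=np.vstack([lc(k,0,0,0)]); uv=proj(c,base); lo=np.floor(uv.min(0)-6).astype(int);hi=np.ceil(uv.max(0)+6).astype(int)
    roi=(lo[0],lo[1],hi[0],hi[1]); im=c["img"].astype(np.float32)[lo[1]:hi[1],lo[0]:hi[0],2]  # blue: wood is low
    def f(p):
        m=boxmask(c,[lc(k,p[0],p[1],p[2]*.01)],roi)
        A=np.c_[m.ravel(),np.ones(m.size)]; co=np.linalg.lstsq(A,im.ravel(),rcond=None)[0]
        return np.minimum(((A@co-im.ravel())/255)**2,.04).sum()/m.size
    r=minimize(f,[0,0,0],method="Nelder-Mead",options=dict(initial_simplex=[[0,0,0],[5,0,0],[0,5,0],[0,0,6]]))
    return r.x.round(2),round(r.fun,4)
E
python3 - <<'E'
from tilechk import *
s=snap("side","14"); crop(s,(260,150,340,250),7,"s14"); print(fitlaid(s,1))
x,y,a=.4633,.3855,.148
go(((x,y,.15),Rd(a)))
E
```

```text
(array([ 1.45, -0.56, -2.12]), np.float64(0.0089))
t 18.07 pos [0.6585 0.0221 0.2254] rot [ 3.141  0.075 -0.142] F [-4.   4.9 -9.4] open 75.5 q [-0.08  0.65  1.02  0.    1.55  1.63]
   [-0.2384, -0.3321, 0.0933] [-0.011, 0.074, -0.29] rows 10.1
```

View pics/s14.png

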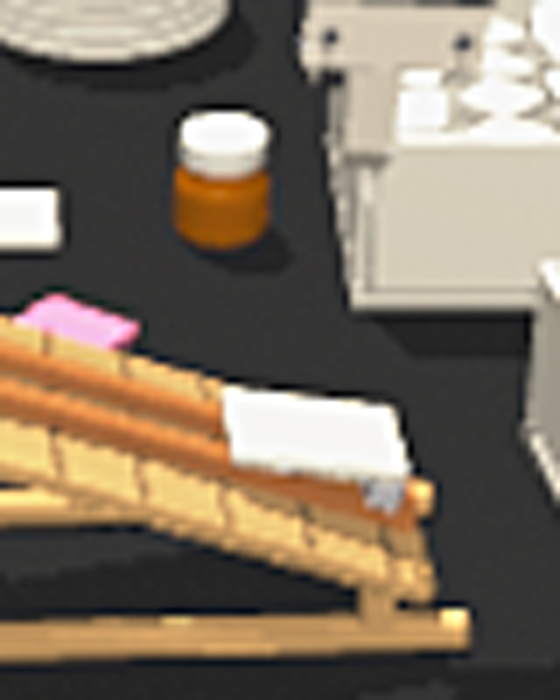

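Tile 1 is well laid: dx about 1 mm, dy about 0.5 mm, yaw 0.02. Next the tile at (.463,.3855).

jog_arm(series=[[0.65,[-0.238,-0.332,0.05],[-0.011,0.074,-0.29]],[0.65,[-0.238,-0.332,0.05],[-0.011,0.074,-0.29]],[0.65,[-0.238,-0.332,0.05],[-0.011,0.074,-0.29]],[0.65,[-0.238,-0.332,0.05],[-0.011,0.074,-0.29]],[0.65,[-0.238,-0.332,0.05],[-0.011,0.074,-0.29]],[0.65,[-0.238,-0.332,0.05],[-0.011,0.074,-0.29]],[0.65,[-0.238,-0.332,0.05],[-0.011,0.074,-0.29]],[0.65,[-0.238,-0.332,0.06],[-0.011,0.074,-0.29]],[0.65,[-0.238,-0.332,0.07],[-0.011,0.074,-0.29]],[0.65,[-0.238,-0.332,0.09],[-0.011,0.074,-0.29]],[0.65,[-0.236,-0.332,0.12],[-0.011,0.074,-0.29]],[0.65,[-0.234,-0.332,0.15],[-0.011,0.074,-0.29]]])

```text
time: 19.07
tool_pos: [0.4638, 0.3852, 0.0909]
tool_rot: [-3.141, 0.006, 0.151]
contact_force: [0.0, -1.1, -1.2]
opening: 0.0758
```

Run:
```python
from lay import *
x,y,a=.4633,.3855,.148
go(((x,y,.03),Rd(a)),((x,y,.002),Rd(a)))
```

```text
t 19.07 pos [0.4638 0.3852 0.0909] rot [-3.141  0.006  0.151] F [ 0.  -1.1 -1.2] open 75.8 q [0.56 0.61 1.47 0.   1.06 1.98]
   [-0.0001, -0.0004, 0.0609] [-0.0, 0.006, 0.003] rows 1.5
   [0.0001, -0.0004, 0.0889] [-0.0, 0.006, 0.003] rows 2.1
```

jog_arm(series=[[0.65,[0,0,0.03],[0,0.006,0.003]],[0.65,[0,0,0.06],[0,0.006,0.003]],[0.65,[0,0,0.078],[0,0.006,0.003]],[0.65,[0,0,0.086],[0,0.006,0.003]],[0.65,[0,0,0.088],[0,0.006,0.003]],[0.65,[0,0,0.088],[0,0.006,0.003]],[0.65,[0,0,0.088],[0,0.006,0.003]],[0.65,[0,0,0.088],[0,0.006,0.003]]])

```text
time: 19.73
tool_pos: [0.4664, 0.3831, 0.0059]
tool_rot: [-3.141, -0.003, 0.144]
contact_force: [-0.2, 0.6, -0.3]
opening: 0.0758
```

Run:
```python
from lay import *
x,y,a=.4633,.3855,.148
go(((x,y,.002),Rd(a)))
```

```text
t 19.73 pos [0.4664 0.3831 0.0059] rot [-3.141e+00 -3.000e-03  1.440e-01] F [-0.2  0.6 -0.3] open 75.8 q [ 0.56  0.72  1.54 -0.    0.88  1.99]
   [-0.0027, -0.0029, 0.0039] [-0.001, -0.003, -0.004] rows 0.1
```

jog_arm(series=[[0.65,[-0.0027,-0.0029,0.003],[0,0,0]],[0.65,[-0.0027,-0.0029,0.004],[0,0,0]],[0.65,[-0.0027,-0.0029,0.004],[0,0,0]],[-1,[-0.0027,-0.0029,0.004],[0,0,0]],[-1,[-0.0027,-0.0029,0.004],[0,0,0]],[-1,[-0.0027,-0.0029,0.004],[0,0,0]],[-1,[-0.0027,-0.0029,0.004],[0,0,0]],[-1,[-0.0027,-0.0029,0.004],[0,0,0]],[-1,[-0.0027,-0.0029,0.004],[0,0,0]]])

```text
time: 20.48
tool_pos: [0.4624, 0.385, 0.0003]
tool_rot: [3.141, -0.0, 0.144]
contact_force: [-0.6, -0.1, 0.8]
opening: 0.0552
```

Run:
```python
from lay import *
from cell import status
o=status.observe(); r=R.from_euler('xyz',o["tool_rot"]); p=o["tool_pos"]
d=r.inv().apply(np.array([.4633,.3855,.004])-p); print(d); d[1]=0
psi=o["tool_rot"][2]
save(p+r.apply(d),R.from_euler('z',np.pi+psi))
Rt=Rdeck*R.from_rotvec([0,.20,0])
go(pose(deckp(80,0,100),Rt),pose(deckp(80,0,30),Rt),pose(deckp(80,0,12),Rt))
```

```text
[ 0.00096983 -0.00041333 -0.00365592]
t 20.48 pos [4.624e-01 3.850e-01 3.000e-04] rot [ 3.141 -0.     0.144] F [-0.6 -0.1  0.8] open 55.2 q [ 0.57  0.73  1.55 -0.    0.87  1.99]
   [0.137, 0.4037, -0.1698] [0.023, -0.159, 0.286] rows 11.0
   [0.1134, 0.3968, -0.1043] [0.023, -0.159, 0.286] rows 10.2
   [0.1073, 0.395, -0.0875] [0.023, -0.159, 0.286] rows 10.0
```

jog_arm(series=[[-1,[0,0,-0.03],[0,0,0]],[-1,[0,0,-0.07],[0,0,0]],[-1,[0,0,-0.11],[0,0,0]],[-1,[0.01,0.03,-0.15],[0,-0.01,0.02]],[-1,[0.02,0.07,-0.17],[0,-0.03,0.05]],[-1,[0.03,0.11,-0.175],[0,-0.05,0.08]],[-1,[0.045,0.15,-0.175],[0.005,-0.07,0.11]],[-1,[0.06,0.19,-0.175],[0.01,-0.09,0.14]],[-1,[0.075,0.23,-0.175],[0.015,-0.11,0.17]],[-1,[0.09,0.27,-0.175],[0.02,-0.13,0.21]],[-1,[0.105,0.31,-0.175],[0.023,-0.15,0.25]],[-1,[0.12,0.35,-0.175],[0.023,-0.159,0.286]]])

```text
time: 21.48
tool_pos: [0.6235, 0.0693, 0.1752]
tool_rot: [3.141, 0.161, -0.145]
contact_force: [0.0, 0.4, -0.8]
opening: 0.0552
```

```bash
python3 place.py 2 60 30 15
python3 - <<'E'
from h import *
s=snap("side","15"); crop(s,(220,110,360,250),5,"s15")
E
```

```text
t 21.48 pos [0.6235 0.0693 0.1752] rot [ 3.141  0.161 -0.145] F [ 0.   0.4 -0.8] open 55.2 q [-0.02  0.67  1.13  0.02  1.5   1.69]
   [0.0338, 0.0588, 0.0373] [-0.0, 0.001, -0.002] rows 1.9
   [0.0279, 0.0588, 0.0668] [-0.0, 0.001, -0.002] rows 2.2
   [0.0249, 0.0588, 0.0815] [-0.0, 0.001, -0.002] rows 2.5
```

View pics/s15.png

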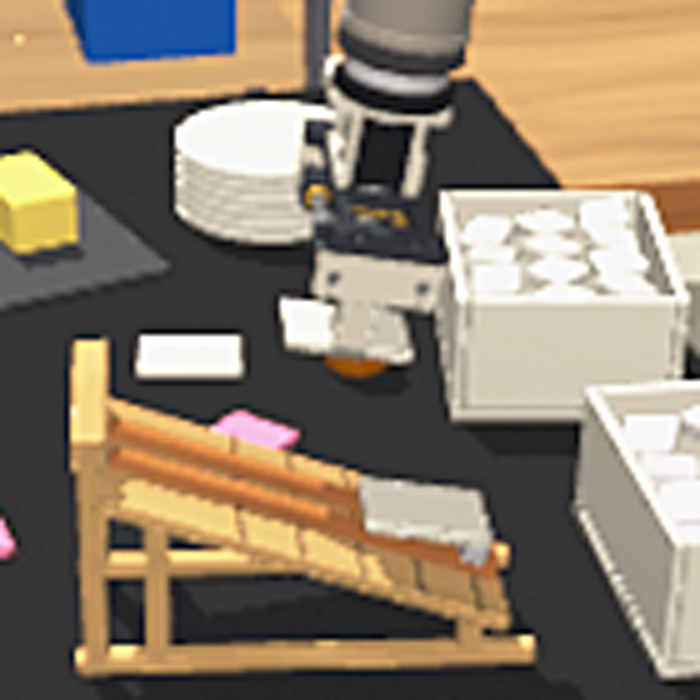

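jog_arm(series=[[-1,[0.017,0.03,0.01],[0,0,0]],[-1,[0.034,0.059,0.02],[0,0,0]],[-1,[0.034,0.059,0.035],[0,0,0]],[-1,[0.031,0.059,0.055],[0,0,0]],[-1,[0.027,0.059,0.07],[0,0,0]],[-1,[0.025,0.059,0.078],[0,0,0]],[-1,[0.025,0.059,0.078],[0,0,0]],[-1,[0.025,0.059,0.078],[0,0,0]]])

```text
time: 22.2
tool_pos: [0.6267, 0.0116, 0.0947]
tool_rot: [3.141, 0.16, -0.142]
contact_force: [0.3, 0.7, -0.1]
opening: 0.0555
```

```bash
python3 place.py 2 14 12
```

```text
t 22.2 pos [0.6267 0.0116 0.0947] rot [ 3.141  0.16  -0.142] F [ 0.3  0.7 -0.1] open 55.5 q [-0.11  0.74  1.23  0.01  1.34  1.6 ]
   [0.0004, 0.0022, 0.0049] [0.0, -0.0, 0.001] rows 0.1
   [0.0, 0.0022, 0.0068] [0.0, -0.0, 0.001] rows 0.2
```

jog_arm(series=[[-1,[0.0004,0.0022,0.003],[0,0,0]],[-1,[0.0004,0.0022,0.0055],[0,0,0]],[-1,[0,0.0022,0.0068],[0,0,0]],[-1,[0,0.0022,0.0068],[0,0,0]],[-1,[0,0.0022,0.0068],[0,0,0]]])

```text
time: 22.62
tool_pos: [0.6256, 0.0093, 0.0881]
tool_rot: [3.141, 0.159, -0.142]
contact_force: [1.0, -1.3, -0.2]
opening: 0.0556
```

jog_arm(series=[[-1,[0,0,0.0005],[0,0,0]],[-1,[0,0,0.001],[0,0,0]],[-1,[0,0,0.001],[0,0,0]]])

```text
time: 22.87
tool_pos: [0.6256, 0.0093, 0.088]
tool_rot: [3.141, 0.158, -0.142]
contact_force: [0.3, 0.2, 5.6]
opening: 0.0552
```

```bash
python3 place.py 2 12
python3 - <<'E'
from h import *
s=snap("side","16"); crop(s,(250,150,330,250),7,"s16")
E
```

```text
t 22.87 pos [0.6256 0.0093 0.088 ] rot [ 3.141  0.158 -0.142] F [0.3 0.2 5.6] open 55.2 q [-0.11  0.74  1.24  0.    1.32  1.6 ]
   [-0.0003, -0.0002, 0.0001] [0.0, -0.002, 0.0] rows 0.0
```

View pics/s16.png

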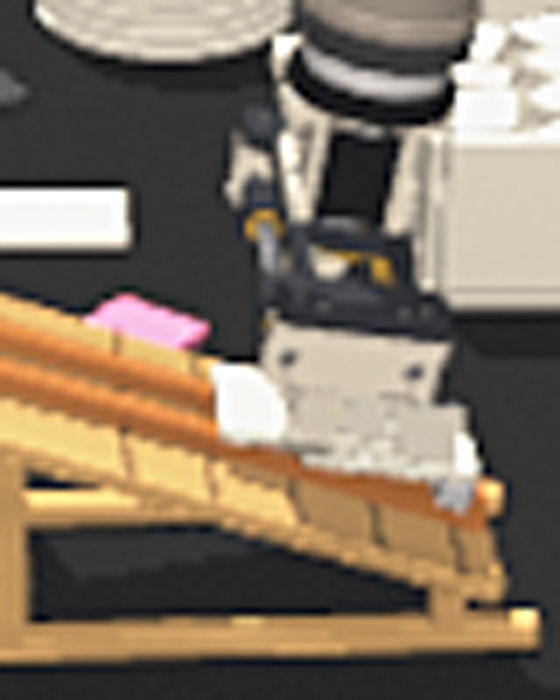

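jog_arm(series=[[-1,[0,0,0],[0,0,0]],[0.65,[0,0,0],[0,0,0]],[0.65,[0,0,0],[0,0,0]],[0.65,[0,0,0],[0,0,0]],[0.65,[0,0,0],[0,0,0]],[0.65,[0,0,-0.02],[0,0,0]],[0.65,[0,0,-0.06],[0,0,0]],[0.65,[0,0,-0.1],[0,0,0]],[0.65,[0,0,-0.13],[0,0,0]],[0.65,[0,-0.03,-0.14],[0,0.08,0]],[0.65,[0,-0.06,-0.14],[0,0.159,0]]])

```text
time: 23.83
tool_pos: [0.6585, 0.0645, 0.2284]
tool_rot: [-3.141, -0.009, -0.146]
contact_force: [0.9, 1.2, 0.5]
opening: 0.0758
```

Run:
```python
from tilechk import *
s=snap("side","17"); crop(s,(250,150,330,250),7,"s17"); print(fitlaid(s,2))
x,y,a=.5755,.3799,-.176
go(((x,y,.15),Rd(a)),((x,y,.05),Rd(a)))
```

```text
(array([-0.15, -1.13, -3.02]), np.float64(0.0168))
t 23.88 pos [0.6561 0.0723 0.2274] rot [-3.137 -0.01  -0.139] F [0.3 5.6 0.9] open 75.5 q [-0.01  0.59  1.12  0.    1.42  1.7 ]
   [-0.1233, -0.2931, 0.0775] [-0.005, -0.01, 0.037] rows 7.8
   [-0.1243, -0.2927, 0.1775] [-0.005, -0.01, 0.037] rows 8.7
```

View pics/s17.png

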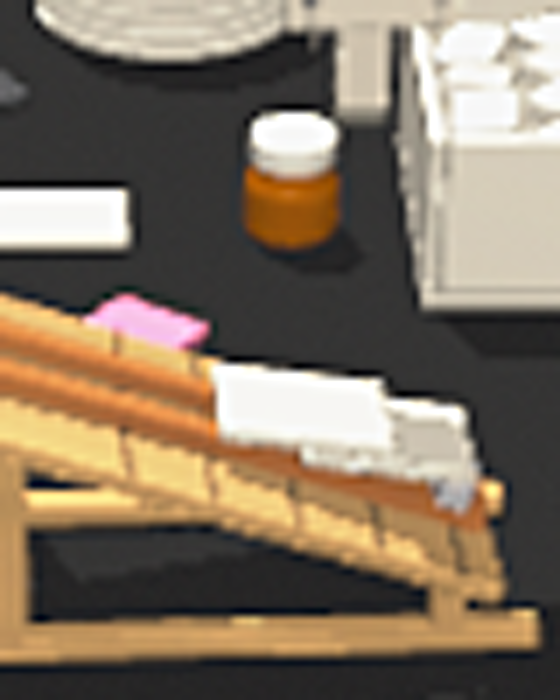

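Tile 2 is laid at line 2 over tile 1. Third tile next.

jog_arm(series=[[0.65,[-0.123,-0.293,0.03],[-0.005,-0.01,0.037]],[0.65,[-0.123,-0.293,0.03],[-0.005,-0.01,0.037]],[0.65,[-0.123,-0.293,0.03],[-0.005,-0.01,0.037]],[0.65,[-0.123,-0.293,0.03],[-0.005,-0.01,0.037]],[0.65,[-0.123,-0.293,0.03],[-0.005,-0.01,0.037]],[0.65,[-0.123,-0.293,0.05],[-0.005,-0.01,0.037]],[0.65,[-0.123,-0.293,0.08],[-0.005,-0.01,0.037]],[0.65,[-0.124,-0.293,0.12],[-0.005,-0.01,0.037]],[0.65,[-0.124,-0.293,0.15],[-0.005,-0.01,0.037]],[0.65,[-0.124,-0.293,0.177],[-0.005,-0.01,0.037]],[0.65,[-0.124,-0.293,0.177],[-0.005,-0.01,0.037]]])

```text
time: 24.8
tool_pos: [0.5685, 0.3722, 0.0388]
tool_rot: [3.127, 0.024, -0.177]
contact_force: [-0.7, -0.6, -1.7]
opening: 0.0755
```

Run:
```python
from lay import *
x,y,a=.5755,.3799,-.176
go(((x,y,.002),Rd(a)))
```

```text
t 24.8 pos [0.5685 0.3722 0.0388] rot [ 3.127  0.024 -0.177] F [-0.7 -0.6 -1.7] open 75.5 q [0.47 0.81 1.23 0.   1.13 2.21]
   [0.0064, -0.0094, 0.0366] [0.015, 0.024, -0.001] rows 0.9
```

jog_arm(series=[[0.65,[0.004,-0.006,0.01],[0.01,0.012,0]],[0.65,[0.004,-0.006,0.015],[0.01,0.012,0]],[0.65,[0.004,-0.006,0.015],[0.01,0.012,0]],[0.65,[0.004,-0.006,0.015],[0.01,0.012,0]]])

```text
time: 25.13
tool_pos: [0.5798, 0.378, 0.0344]
tool_rot: [-3.136, -0.002, -0.18]
contact_force: [0.4, -0.1, 0.6]
opening: 0.0756
```

Run:
```python
from lay import *
x,y,a=.5755,.3799,-.176
go(((x,y,.002),Rd(a)))
```

```text
t 25.13 pos [0.5798 0.378  0.0344] rot [-3.136e+00 -2.000e-03 -1.800e-01] F [ 0.4 -0.1  0.6] open 75.6 q [0.47 0.82 1.23 0.   1.09 2.22]
   [-0.0047, -0.0009, 0.0324] [-0.005, -0.002, -0.004] rows 0.8
```

jog_arm(series=[[0.65,[-0.0047,-0.001,0.015],[-0.005,-0.002,-0.004]],[0.65,[-0.0047,-0.001,0.026],[-0.005,-0.002,-0.004]],[0.65,[-0.0047,-0.001,0.031],[-0.005,-0.002,-0.004]],[0.65,[-0.0047,-0.001,0.032],[-0.005,-0.002,-0.004]],[0.65,[-0.0047,-0.001,0.032],[-0.005,-0.002,-0.004]],[-1,[-0.0047,-0.001,0.032],[-0.005,-0.002,-0.004]],[-1,[-0.0047,-0.001,0.032],[-0.005,-0.002,-0.004]],[-1,[-0.0047,-0.001,0.032],[-0.005,-0.002,-0.004]],[-1,[-0.0047,-0.001,0.032],[-0.005,-0.002,-0.004]],[-1,[-0.0047,-0.001,0.032],[-0.005,-0.002,-0.004]],[-1,[-0.0047,-0.001,0.032],[-0.005,-0.002,-0.004]]])

```text
time: 26.05
tool_pos: [0.5746, 0.3802, 0.0006]
tool_rot: [3.141, 0.001, -0.175]
contact_force: [0.6, -0.2, -1.0]
opening: 0.0557
```

Run:
```python
from lay import *
from cell import status
o=status.observe(); r=R.from_euler('xyz',o["tool_rot"]); p=o["tool_pos"]
d=r.inv().apply(np.array([.5755,.3799,.004])-p); print(d); d[1]=0
psi=o["tool_rot"][2]
save(p+r.apply(d),R.from_euler('z',np.pi+psi))
Rt=Rdeck*R.from_rotvec([0,.20,0])
go(pose(deckp(120,0,100),Rt),pose(deckp(120,0,30),Rt),pose(deckp(120,0,12),Rt))
```

```text
[ 0.00095989  0.00015599 -0.0033538 ]
t 26.05 pos [0.5746 0.3802 0.0006] rot [ 3.141e+00  1.000e-03 -1.750e-01] F [ 0.6 -0.2 -1. ] open 55.7 q [0.47 0.86 1.25 0.   1.03 2.22]
   [0.1081, 0.3564, -0.1839] [-0.003, -0.16, -0.033] rows 10.0
   [0.0835, 0.3572, -0.1184] [-0.003, -0.16, -0.033] rows 9.2
   [0.0772, 0.3574, -0.1016] [-0.003, -0.16, -0.033] rows 9.1
```

jog_arm(series=[[-1,[0,0,-0.03],[0,0,0]],[-1,[0,0,-0.07],[0,0,0]],[-1,[0,0,-0.11],[0,0,0]],[-1,[0.01,0.03,-0.15],[0,-0.01,0]],[-1,[0.02,0.06,-0.18],[0,-0.03,0]],[-1,[0.03,0.1,-0.185],[0,-0.05,-0.01]],[-1,[0.04,0.14,-0.185],[0,-0.07,-0.015]],[-1,[0.05,0.18,-0.185],[0,-0.09,-0.02]],[-1,[0.06,0.22,-0.185],[0,-0.11,-0.025]],[-1,[0.075,0.26,-0.185],[0,-0.13,-0.03]],[-1,[0.09,0.29,-0.185],[0,-0.15,-0.033]],[-1,[0.1,0.32,-0.185],[-0.003,-0.16,-0.033]]])

```text
time: 27.05
tool_pos: [0.6182, 0.0443, 0.1859]
tool_rot: [3.14, 0.161, -0.144]
contact_force: [-0.4, 0.5, -1.9]
opening: 0.0551
```

```bash
python3 place.py 3 60 30 15
python3 - <<'E'
from h import *
s=snap("side","18"); crop(s,(220,110,360,250),5,"s18")
E
```

```text
t 27.05 pos [0.6182 0.0443 0.1859] rot [ 3.14   0.161 -0.144] F [-0.4  0.5 -1.9] open 55.1 q [-0.06  0.65  1.14  0.01  1.51  1.65]
   [-0.0021, 0.0333, 0.0395] [0.0, -0.0, -0.001] rows 1.2
   [-0.0081, 0.0333, 0.0689] [0.0, -0.0, -0.001] rows 1.8
   [-0.011, 0.0333, 0.0836] [0.0, -0.0, -0.001] rows 2.2
```

View pics/s18.png

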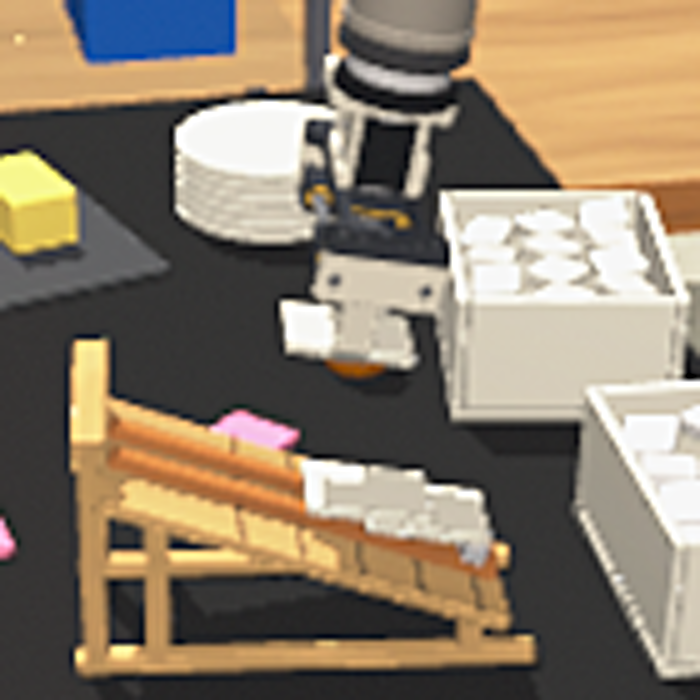

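jog_arm(series=[[-1,[-0.002,0.015,0.01],[0,0,0]],[-1,[-0.002,0.033,0.03],[0,0,0]],[-1,[-0.005,0.033,0.05],[0,0,0]],[-1,[-0.008,0.033,0.068],[0,0,0]],[-1,[-0.01,0.033,0.077],[0,0,0]],[-1,[-0.011,0.033,0.08],[0,0,0]],[-1,[-0.011,0.033,0.08],[0,0,0]],[-1,[-0.011,0.033,0.08],[0,0,0]]])

```text
time: 27.77
tool_pos: [0.5902, 0.0187, 0.1097]
tool_rot: [3.141, 0.159, -0.142]
contact_force: [0.2, -0.3, -2.2]
opening: 0.0554
```

```bash
python3 place.py 3 14 12
```

```text
t 27.77 pos [0.5902 0.0187 0.1097] rot [ 3.141  0.159 -0.142] F [ 0.2 -0.3 -2.2] open 55.4 q [-0.1   0.66  1.34  0.01  1.3   1.61]
   [0.0003, 0.0041, 0.0055] [0.0, -0.002, 0.001] rows 0.2
   [-0.0001, 0.0041, 0.0075] [0.0, -0.002, 0.001] rows 0.2
```

jog_arm(series=[[-1,[0.0003,0.004,0.003],[0,0,0]],[-1,[0.0003,0.004,0.0055],[0,0,0]],[-1,[0,0.004,0.007],[0,0,0]],[-1,[0,0.004,0.0075],[0,0,0]],[-1,[0,0.004,0.0075],[0,0,0]]])

```text
time: 28.18
tool_pos: [0.5883, 0.0143, 0.1024]
tool_rot: [3.141, 0.159, -0.142]
contact_force: [-0.2, -1.0, 4.5]
opening: 0.0554
```

jog_arm(series=[[-1,[0,0,0.0005],[0,0,0]],[-1,[0,0,0.001],[0,0,0]],[-1,[0,0,0.001],[0,0,0]]])

```text
time: 28.43
tool_pos: [0.5883, 0.0143, 0.1023]
tool_rot: [3.141, 0.158, -0.142]
contact_force: [-1.2, -1.3, 9.8]
opening: 0.0555
```

```bash
python3 place.py 3 12
python3 - <<'E'
from h import *
s=snap("side","19"); crop(s,(240,140,330,240),7,"s19")
E
```

```text
t 28.43 pos [0.5883 0.0143 0.1023] rot [ 3.141  0.158 -0.142] F [-1.2 -1.3  9.8] open 55.5 q [-0.11  0.66  1.36  0.    1.28  1.6 ]
   [-0.0, -0.0005, -0.0001] [0.0, -0.003, 0.0] rows 0.0
```

View pics/s19.png

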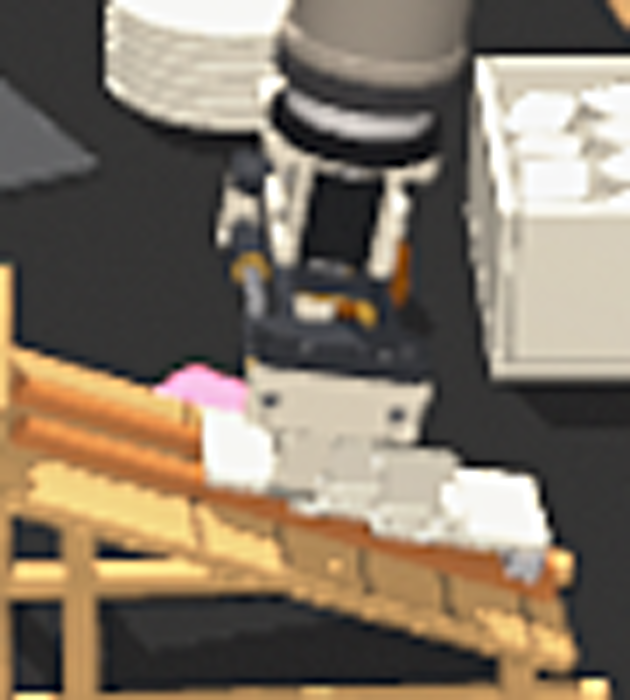

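Seated; back off the press, release, retreat.

jog_arm(series=[[-1,[0,0,-0.001],[0,0,0]],[0.65,[0,0,-0.001],[0,0,0]],[0.65,[0,0,-0.001],[0,0,0]],[0.65,[0,0,-0.001],[0,0,0]],[0.65,[0,0,-0.001],[0,0,0]],[0.65,[0,0,-0.02],[0,0,0]],[0.65,[0,0,-0.06],[0,0,0]],[0.65,[0,0,-0.1],[0,0,0]],[0.65,[0,0,-0.13],[0,0,0]],[0.65,[0,0.04,-0.14],[0,0.1,0]],[0.65,[0,0.08,-0.14],[0,0.159,0]]])

```text
time: 29.4
tool_pos: [0.601, -0.0673, 0.2421]
tool_rot: [3.14, -0.009, -0.138]
contact_force: [0.3, -1.6, -0.4]
opening: 0.0758
```

jog_arm(series=[[0.65,[-0.02,0.04,0],[0,0,0.1]],[0.65,[-0.04,0.08,0],[0,0,0.2]],[0.65,[-0.06,0.12,0],[0,0,0.3]],[0.65,[-0.08,0.15,0],[0,0,0.4]],[0.65,[-0.09,0.17,0],[0,0,0.5]],[0.65,[-0.09,0.17,0],[0,0,0.5]],[0.65,[-0.09,0.17,0],[0,0,0.5]]])

```text
time: 29.98
tool_pos: [0.4846, -0.224, 0.239]
tool_rot: [3.14, 0.001, -0.644]
contact_force: [0.5, 0.7, 0.1]
opening: 0.0759
```

Run:
```python
from tilechk import *
go()
s=snap("side","20"); crop(s,(225,150,345,260),6,"s20"); print(fitlaid(s,3))
t=snap("top","20"); crop(t,(230,120,400,250),4.5,"t20")
for k in(1,2,3): print(k,fitlaid(t,k))
```

```text
t 29.98 pos [ 0.4846 -0.224   0.239 ] rot [ 3.14e+00  1.00e-03 -6.44e-01] F [0.5 0.7 0.1] open 75.9 q [-0.58  0.35  1.48 -0.    1.32  1.64]
(array([-20.23,   1.7 ,   4.82]), np.float64(0.0172))
1 (array([ 2.14, -0.15,  1.27]), np.float64(0.0125))
2 (array([ 2.23e+01,  2.00e-02, -3.80e-01]), np.float64(0.0196))
3 (array([-4.43,  0.18, -0.06]), np.float64(0.0102))
```

View pics/s20.png

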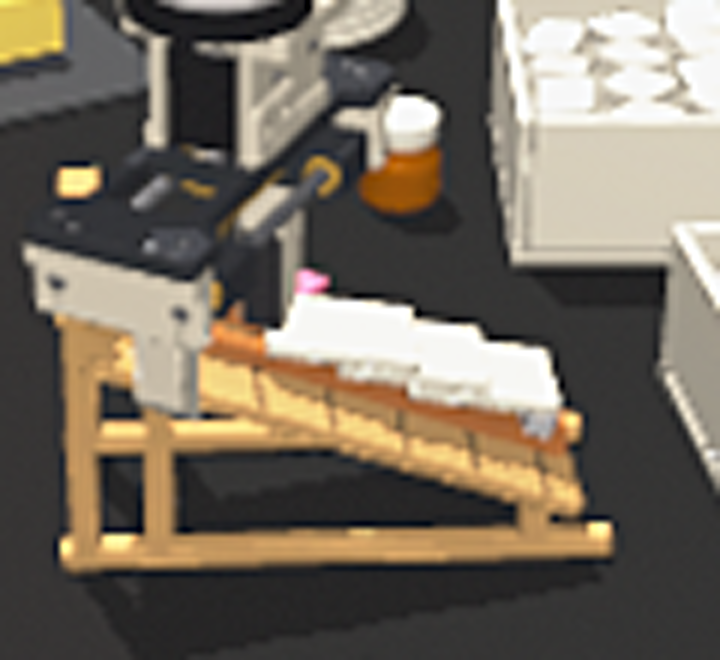

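View pics/t20.png

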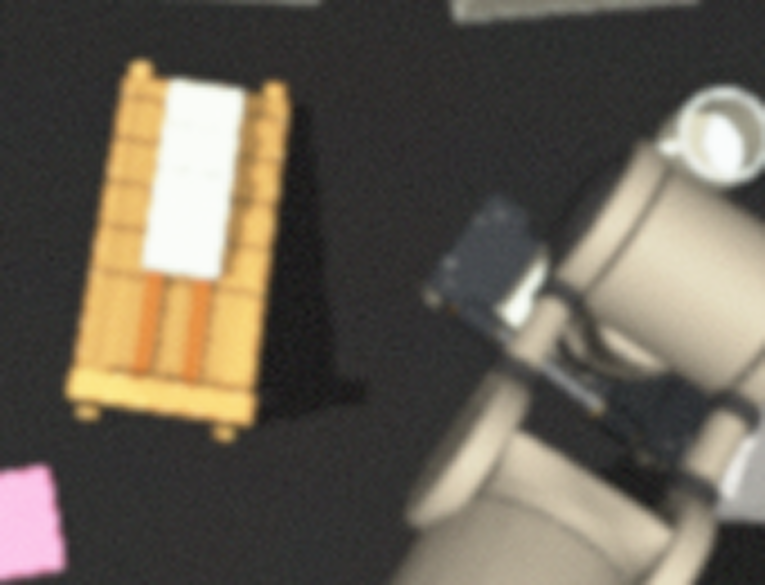

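The stack is straight from line 1 to line 5 (top view (195,180)). Check the card in the side view.

Run:
```python
from h import *
s=load("side","20"); crop(s,(190,150,400,384),2.8,"s20b")
```

```text
(no output)
```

View pics/s20b.png

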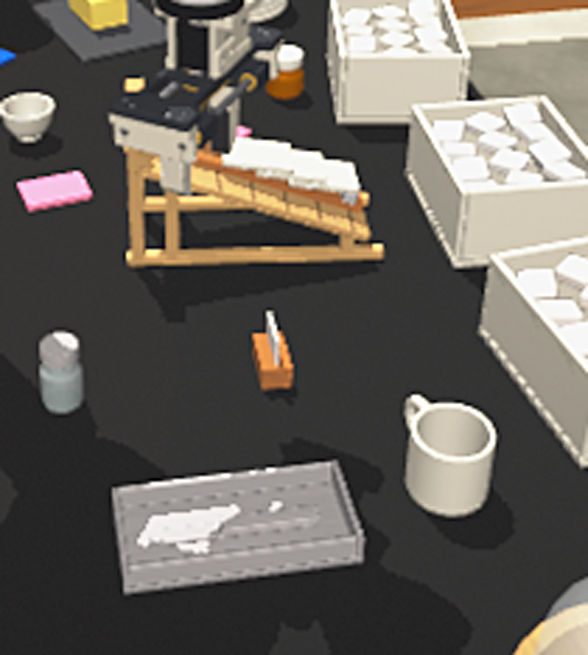

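The card has been knocked from about (293,286) to (287,278). Move aside and re-measure.

jog_arm(series=[[0.3,[0.02,-0.03,-0.02],[0,0,-0.12]],[0.3,[0.0,-0.06,-0.04],[0,0,-0.24]],[0.3,[-0.03,-0.09,-0.05],[0,0,-0.36]],[0.3,[-0.06,-0.12,-0.06],[0,0,-0.48]],[0.3,[-0.09,-0.15,-0.06],[0,0,-0.6]],[0.3,[-0.12,-0.16,-0.06],[0,0,-0.72]],[0.3,[-0.14,-0.16,-0.06],[0,0,-0.84]],[0.3,[-0.15,-0.16,-0.06],[0,0,-0.96]],[0.3,[-0.15,-0.16,-0.06],[0,0,-1.08]],[0.3,[-0.15,-0.16,-0.06],[0,0,-1.2]],[0.3,[-0.15,-0.16,-0.06],[0,0,-1.32]],[0.3,[-0.15,-0.16,-0.06],[0,0,-1.44]]])

```text
time: 31.08
tool_pos: [0.4612, -0.0033, 0.2989]
tool_rot: [-3.14, 0.001, 0.808]
contact_force: [-0.4, 0.3, -0.7]
opening: 0.0597
```

Run:
```python
from boxfit import *
from goal import *
go()
ch=lambda im: im[...,0]-im[...,2]   # orange foot
s=snap("side","21");t=snap("top","21")
crop(t,(250,100,450,260),4,"t21")
import boxfit
for n,c in(("top",t),("side",s)):
    im=c["img"].astype(float); g=im[...,0]-im[...,2]; m=(g>60).astype(np.uint8)
    W=cloud(c); m&=((W[...,1]<-.15)&(W[...,2]<.05)).astype(np.uint8)
    k,l,st,ce=cv2.connectedComponentsWithStats(m)
    i=1+np.argmax(st[1:,4]); print(n,ce[i],st[i],plane(c,ce[i],.02))
for n,c in(("top0",load("top",0)),("side0",load("side",0)),("top",t),("side",s)):
  p0=np.array((.56,-.26,-.05)) if '0' in n else np.array((.58,-.245,-.05))
  for ch2 in (ch,lambda im: im[...,0]):
    p,f=fit(c,p0,(.03,.056,.026),chan=ch2); print(n,p.round(4),round(f,4))
```

```text
t 31.08 pos [ 0.4612 -0.0033  0.2989] rot [-3.14e+00  1.00e-03  8.08e-01] F [-0.4  0.3 -0.7] open 59.7 q [-0.17  0.17  1.55 -0.    1.42  0.59]
top [446.7565445  143.30497382] [427 103  61  66 764] [[ 0.70682228 -0.62569056  0.02      ]]
side [287.13065327 279.14572864] [280 268  15  21 199] [[ 0.55040041 -0.24055248  0.02      ]]
top0 [ 0.5626 -0.261  -0.0539] 0.0034
top0 [ 0.563  -0.262  -0.0398] 0.0006
side0 [ 0.5616 -0.2599 -0.1019] 0.0058
side0 [ 0.5623 -0.2574 -0.1144] 0.0069
top [ 0.555  -0.2276 -0.0373] 0.0021
top [ 0.5555 -0.228  -0.0439] 0.0019
side [ 0.579  -0.2398 -0.1352] 0.0111
side [ 0.5519 -0.2262 -0.0354] 0.0035
```

View pics/t21.png

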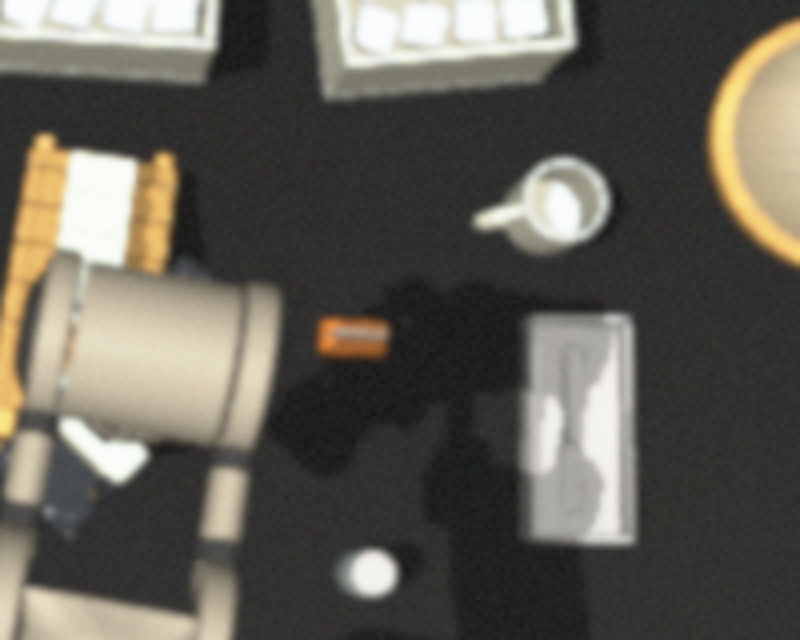

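Card now at (355,337) in the crop, i.e. about (.5545,-.2275). Now the ridge rail.

Run:
```python
from lay import *
ex=np.array([np.cos(DY),np.sin(DY),0]);ey=np.array([-np.sin(DY),np.cos(DY),0])
org=O+ex*.245; org[2]=.172; print(org)
ims=[]
for n,tag in(("top","20"),("side","15")):
    im=rect(load(n,tag),org,ex,ey,(-60,60),(-90,90),2.2)
    for y in(-65,0,65): cv2.line(im,(int((90+y)*2.2),0),(int((90+y)*2.2),12),(255,0,0),1)
    for x in range(-60,60,20): cv2.line(im,(0,int((60+x)*2.2)),(8,int((60+x)*2.2)),(0,255,0),1)
    ims.append(im)
cv2.imwrite("pics/ridge.png",np.vstack(ims)[:,:,::-1])
```

```text
[0.45428653 0.03411693 0.172     ]
```

View pics/ridge.png

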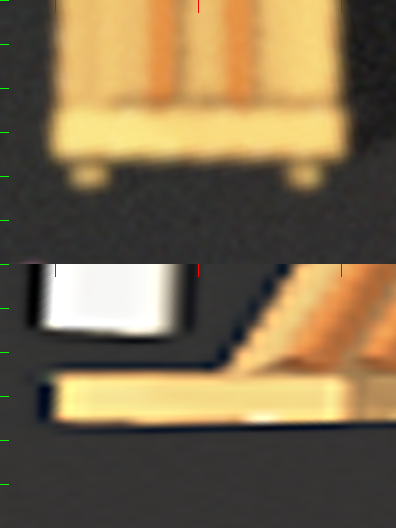

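Run:
```python
from goal import *
x,y,a=.5545,-.2277,1.531
go(((x,y,.2),Rd(a)),((x,y,.1),Rd(a)))
```

```text
t 31.18 pos [ 0.4612 -0.0036  0.2988] rot [-3.14e+00  2.00e-03  8.03e-01] F [-0.5  0.3 -0.6] open 59.9 q [-0.17  0.17  1.55 -0.    1.42  0.59]
   [-0.0962, 0.2229, 0.0986] [-0.002, 0.001, -0.728] rows 6.3
   [-0.096, 0.2231, 0.1986] [-0.002, 0.001, -0.728] rows 7.5
```

jog_arm(series=[[0.3,[-0.096,0.223,0.08],[0,0,-0.728]],[0.3,[-0.096,0.223,0.08],[0,0,-0.728]],[0.3,[-0.096,0.223,0.08],[0,0,-0.728]],[0.3,[-0.096,0.223,0.08],[0,0,-0.728]],[0.3,[-0.096,0.223,0.08],[0,0,-0.728]],[0.3,[-0.096,0.223,0.09],[0,0,-0.728]],[0.3,[-0.096,0.223,0.12],[0,0,-0.728]],[0.3,[-0.096,0.223,0.15],[0,0,-0.728]],[0.3,[-0.096,0.223,0.18],[0,0,-0.728]],[0.3,[-0.096,0.223,0.198],[0,0,-0.728]],[0.3,[-0.096,0.223,0.198],[0,0,-0.728]],[0.3,[-0.096,0.223,0.198],[0,0,-0.728]]])

```text
time: 32.18
tool_pos: [0.5534, -0.2287, 0.1001]
tool_rot: [-3.138, -0.0, 1.525]
contact_force: [0.9, -0.5, 0.6]
opening: 0.0602
```

Run:
```python
from boxfit import *
from goal import *
x,y,a=.5545,-.2277,1.531
go(((x,y,.05),Rd(a)),((x,y,.006),Rd(a)))
s=snap("side","22"); crop(s,(230,200,350,320),6,"s22")
```

```text
t 32.18 pos [ 0.5534 -0.2287  0.1001] rot [-3.138 -0.     1.525] F [ 0.9 -0.5  0.6] open 60.2 q [-0.52  0.6   1.48 -0.    1.07 -0.47]
   [0.0011, 0.0013, 0.0501] [-0.004, -0.0, -0.006] rows 1.2
   [0.001, 0.0014, 0.0941] [-0.004, -0.0, -0.006] rows 2.3
```

View pics/s22.png

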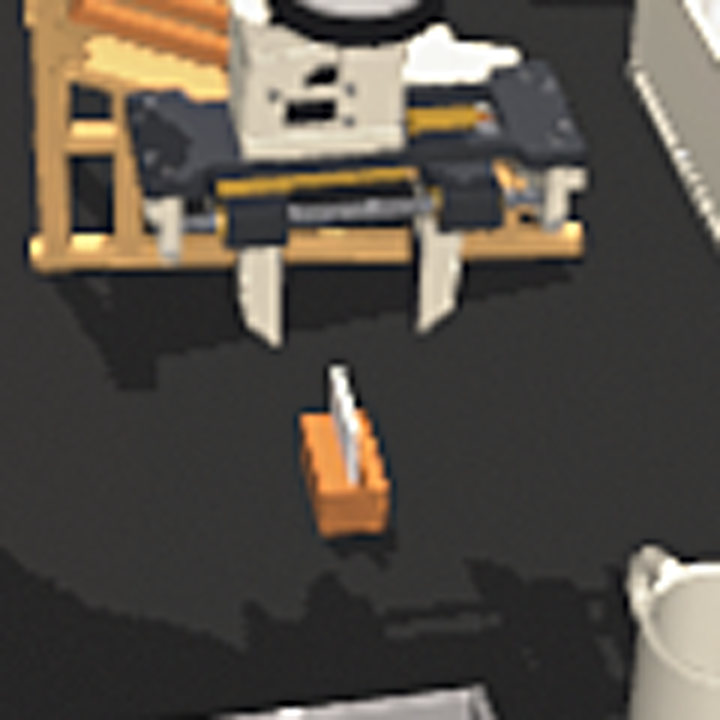

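jog_arm(series=[[0.3,[0.001,0.0014,0.03],[0,0,-0.006]],[0.3,[0.001,0.0014,0.06],[0,0,-0.006]],[0.3,[0.001,0.0014,0.08],[0,0,-0.006]],[0.3,[0.001,0.0014,0.09],[0,0,-0.006]],[0.3,[0.001,0.0014,0.094],[0,0,-0.006]],[0.3,[0.001,0.0014,0.094],[0,0,-0.006]],[0.3,[0.001,0.0014,0.094],[0,0,-0.006]],[0.3,[0.001,0.0014,0.094],[0,0,-0.006]]])

```text
time: 32.9
tool_pos: [0.5557, -0.2293, 0.0087]
tool_rot: [3.141, 0.002, 1.532]
contact_force: [-0.5, -0.7, 0.6]
opening: 0.0597
```

Run:
```python
from goal import *
x,y,a=.5545,-.2277,1.531
go(((x,y,.006),Rd(a)))
s=snap("side","23"); crop(s,(230,200,350,320),6,"s23")
```

```text
t 32.9 pos [ 0.5557 -0.2293  0.0087] rot [3.141e+00 2.000e-03 1.532e+00] F [-0.5 -0.7  0.6] open 59.7 q [-0.52  0.72  1.54 -0.    0.88 -0.48]
   [0.0016, -0.0013, 0.0027] [0.001, 0.002, 0.001] rows 0.1
```

View pics/s23.png

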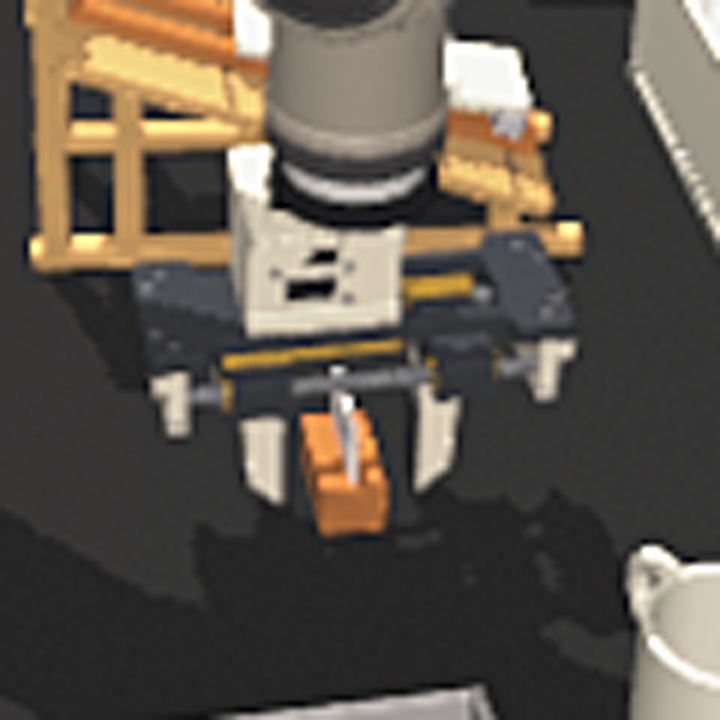

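Fingers straddle the foot. Close.

jog_arm(series=[[0.3,[0.0016,-0.001,0.001],[0,0,0]],[-1,[0.0016,-0.001,0.001],[0,0,0]],[-1,[0.0016,-0.001,0.001],[0,0,0]],[-1,[0.0016,-0.001,0.001],[0,0,0]],[-1,[0.0016,-0.001,0.001],[0,0,0]],[-1,[0.0016,-0.001,0.001],[0,0,0]],[-1,[0.0016,-0.001,0.001],[0,0,0]],[-1,[0.0016,-0.001,0.001],[0,0,0]]])

```text
time: 33.62
tool_pos: [0.5536, -0.2271, 0.0058]
tool_rot: [-3.14, 0.001, 1.532]
contact_force: [0.3, -0.4, 0.4]
opening: 0.0297
```

```bash
cat > card.py <<'E'
from lay import *
RC=np.array([.4537,.0338,.172])
def cp(h): return pose(RC+[0,0,.013+h],R.from_euler('z',DY-np.pi))
E
python3 - <<'E'
from card import *
from cell import status
o=status.observe(); r=R.from_euler('xyz',o["tool_rot"]); p=o["tool_pos"]
d=r.inv().apply(np.array([.5545,-.2277,.013])-p); print(d); d[1]=0
save(p+r.apply(d),R.from_euler('z',o["tool_rot"][2]-np.pi/2))
go(cp(.07),cp(.02))
E
```

```text
[-0.00053503  0.00090285 -0.00719288]
t 33.62 pos [ 0.5536 -0.2271  0.0058] rot [-3.140e+00  1.000e-03  1.532e+00] F [ 0.3 -0.4  0.4] open 29.7 q [-0.52  0.72  1.55 -0.    0.87 -0.48]
   [0.2572, -0.1104, -0.2419] [0.0, 0.0, 0.104] rows 8.9
   [0.2573, -0.1103, -0.1919] [0.0, 0.0, 0.104] rows 8.1
```

jog_arm(series=[[-1,[0,0,-0.03],[0,0,0]],[-1,[0,0,-0.07],[0,0,0]],[-1,[0,0,-0.11],[0,0,0]],[-1,[0,0,-0.15],[0,0,0]],[-1,[0.01,-0.005,-0.19],[0,0,0.01]],[-1,[0.03,-0.015,-0.22],[0,0,0.02]],[-1,[0.06,-0.03,-0.24],[0,0,0.03]],[-1,[0.095,-0.045,-0.242],[0,0,0.05]],[-1,[0.13,-0.06,-0.242],[0,0,0.06]],[-1,[0.165,-0.075,-0.242],[0,0,0.08]],[-1,[0.2,-0.09,-0.242],[0,0,0.09]],[-1,[0.23,-0.1,-0.242],[0,0,0.104]]])

```text
time: 34.62
tool_pos: [0.4613, 0.0087, 0.248]
tool_rot: [-3.139, 0.0, 1.427]
contact_force: [0.6, 0.3, -0.3]
opening: 0.0296
```

Run:
```python
from card import *
go(cp(.06),cp(.01))
s=snap("side","24"); crop(s,(200,90,320,210),6,"s24")
```

```text
t 34.62 pos [0.4613 0.0087 0.248 ] rot [-3.139  0.     1.427] F [ 0.6  0.3 -0.3] open 29.6 q [-0.15  0.21  1.65 -0.    1.29 -0.  ]
   [0.0243, -0.0111, 0.0102] [-0.0, -0.0, -0.001] rows 0.7
   [0.0243, -0.011, 0.0602] [-0.0, -0.0, -0.001] rows 1.6
```

View pics/s24.png

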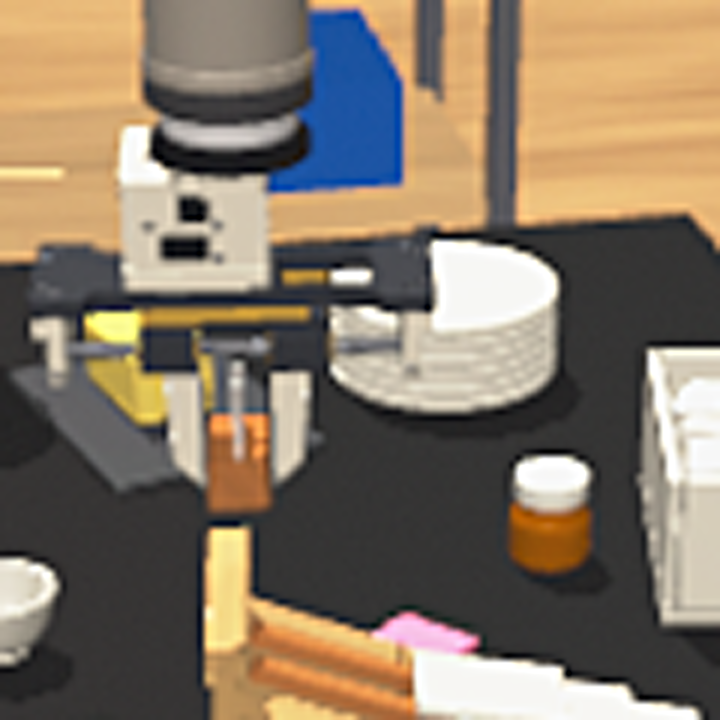

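jog_arm(series=[[-1,[0.012,-0.006,0.005],[0,0,0]],[-1,[0.024,-0.011,0.01],[0,0,0]],[-1,[0.024,-0.011,0.025],[0,0,0]],[-1,[0.024,-0.011,0.04],[0,0,0]],[-1,[0.024,-0.011,0.055],[0,0,0]],[-1,[0.024,-0.011,0.06],[0,0,0]],[-1,[0.024,-0.011,0.06],[0,0,0]],[-1,[0.024,-0.011,0.06],[0,0,0]]])

```text
time: 35.33
tool_pos: [0.4557, 0.0319, 0.1882]
tool_rot: [-3.14, 0.001, 1.428]
contact_force: [-0.1, 0.8, 0.1]
opening: 0.0295
```

Run:
```python
from card import *
go(cp(.003),cp(.0))
s=snap("side","25"); crop(s,(200,100,300,220),6,"s25")
```

```text
t 35.33 pos [0.4557 0.0319 0.1882] rot [-3.140e+00  1.000e-03  1.428e+00] F [-0.1  0.8  0.1] open 29.5 q [-0.1   0.26  1.76 -0.    1.13  0.05]
   [0.0021, -0.0022, 0.0074] [0.0, 0.0, -0.001] rows 0.2
   [0.0021, -0.0022, 0.0104] [0.0, 0.0, -0.001] rows 0.3
```

View pics/s25.png

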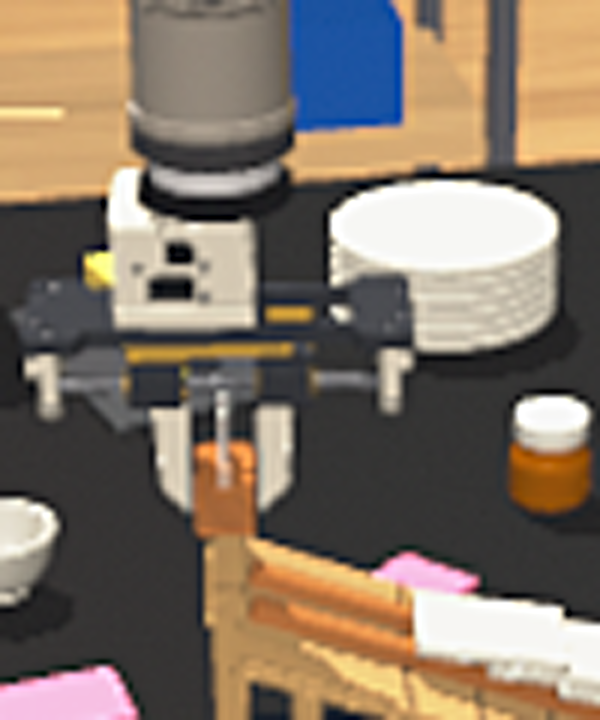

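jog_arm(series=[[-1,[0.002,-0.002,0.004],[0,0,0]],[-1,[0.002,-0.002,0.007],[0,0,0]],[-1,[0.002,-0.002,0.009],[0,0,0]],[-1,[0.002,-0.002,0.009],[0,0,0]],[-1,[0.002,-0.002,0.009],[0,0,0]]])

```text
time: 35.8
tool_pos: [0.4538, 0.0343, 0.1789]
tool_rot: [-3.14, 0.001, 1.428]
contact_force: [0.4, 1.8, -0.4]
opening: 0.0298
```

Run:
```python
from card import *
go(cp(.0))
s=snap("side","26"); crop(s,(200,100,300,220),6,"s26")
```

```text
t 35.8 pos [0.4538 0.0343 0.1789] rot [-3.140e+00  1.000e-03  1.428e+00] F [ 0.4  1.8 -0.4] open 29.8 q [-0.09  0.27  1.78 -0.    1.1   0.05]
   [0.0, -0.0, 0.0011] [-0.0, 0.0, -0.0] rows 0.0
```

View pics/s26.png

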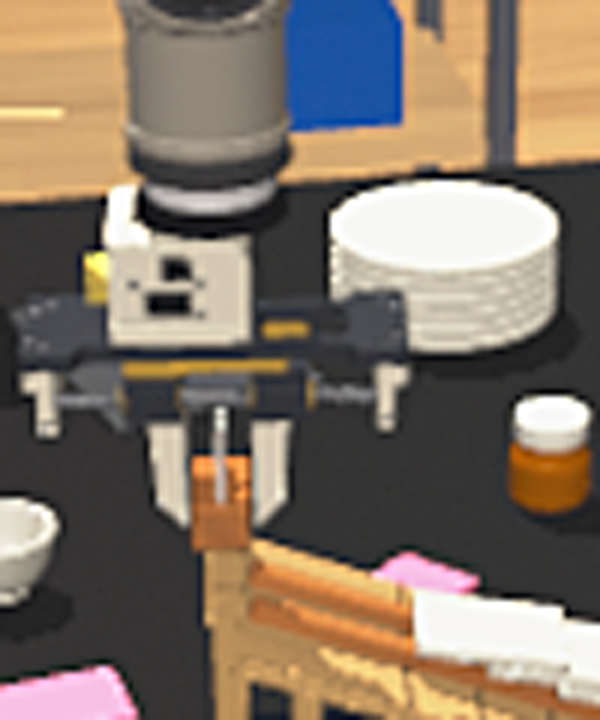

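Run:
```python
from card import *
s=load("side","26")
yaw=DY-np.pi; Rm=R.from_euler('z',yaw)
def box(c,l,w,h): return c+Rm.apply(np.array([[a*l/2,b*w/2,d*h/2] for a in(-1,1) for b in(-1,1) for d in(-1,1)]))
im=cv2.resize(s["img"][140:220,210:270,::-1],None,fx=9,fy=9,interpolation=cv2.INTER_CUBIC)
def draw(P,col):
    uv=((proj(s,P)-[210,140]+.5)*9).round().astype(int)
    for i in range(8):
        for j in range(i):
            if bin(i^j).count('1')==1: cv2.line(im,tuple(map(int,uv[i])),tuple(map(int,uv[j])),col,1)
draw(box(RC+[0,0,.013],.03,.056,.026),(0,255,0))
draw(box(RC+[0,0,-.006],.02,.13,.012),(255,0,0))
cv2.imwrite("pics/ov26.png",im)
```

```text
(no output)
```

View pics/ov26.png

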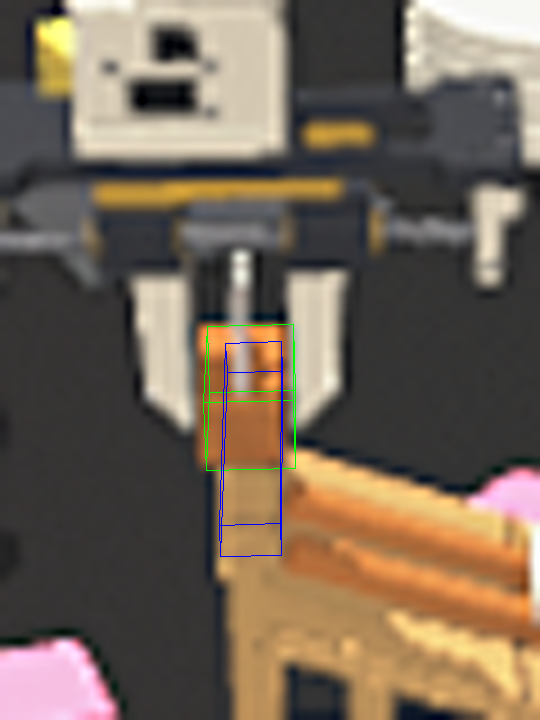

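Measured against the rail in the same image, the foot sits about 2 mm toward the robot. Shift 1.5 mm and lower to contact.

jog_arm(series=[[-1,[0,0.0015,0],[0,0,0]],[-1,[0,0.0015,0.0005],[0,0,0]],[-1,[0,0.0015,0.0012],[0,0,0]],[-1,[0,0.0015,0.0015],[0,0,0]],[-1,[0,0.0015,0.0015],[0,0,0]]])

```text
time: 36.27
tool_pos: [0.4555, 0.034, 0.1777]
tool_rot: [-3.14, 0.001, 1.428]
contact_force: [-0.0, -0.4, 3.6]
opening: 0.0295
```

jog_arm(series=[[-1,[0,0,0.0005],[0,0,0]],[-1,[0,0,0.001],[0,0,0]],[-1,[0,0,0.001],[0,0,0]]])

```text
time: 36.52
tool_pos: [0.4555, 0.034, 0.1777]
tool_rot: [-3.141, 0.001, 1.428]
contact_force: [-3.5, -0.1, 13.1]
opening: 0.0297
```

jog_arm(series=[[-1,[0,0,-0.0012],[0,0,0]],[-1,[0,0,-0.0012],[0,0,0]],[0,[0,0,-0.0012],[0,0,0]],[0,[0,0,-0.0012],[0,0,0]],[0,[0,0,-0.0012],[0,0,0]],[0,[0,0,-0.0012],[0,0,0]],[0,[0,0,-0.01],[0,0,0]],[0,[0,0,-0.03],[0,0,0]],[0,[0,0,-0.06],[0,0,0]],[0,[0,0,-0.1],[0,0,0]],[0,[0,0,-0.12],[0,0,0]],[0,[0,0,-0.12],[0,0,0]]])

```text
time: 37.52
tool_pos: [0.4575, 0.034, 0.3018]
tool_rot: [3.134, 0.0, 1.428]
contact_force: [0.8, -0.4, 0.5]
opening: 0.0461
```

jog_arm(series=[[0,[-0.04,0,-0.01],[0,0,0]],[0,[-0.08,0,-0.01],[0,0,0]],[0,[-0.12,0,-0.01],[0,0,0]],[0,[-0.16,0,-0.01],[0,0,0]],[0,[-0.2,0,-0.01],[0,0,0]],[0,[-0.24,0,-0.01],[0,0,0]],[0,[-0.28,0,-0.01],[0,0,0]],[0,[-0.32,0,-0.01],[0,0,0]],[0,[-0.32,0,-0.01],[0,0,0]],[0,[-0.32,0,-0.01],[0,0,0]]])

```text
time: 38.35
tool_pos: [0.4091, -0.284, 0.3057]
tool_rot: [-3.138, -0.001, 1.424]
contact_force: [-1.0, 0.7, -0.4]
opening: 0.0461
```

Run:
```python
from tilechk import *
go()
s=snap("side","27");t=snap("top","27")
crop(s,(215,130,345,260),6,"s27"); crop(t,(140,110,420,260),2.8,"t27"); crop(t,(235,125,305,225),7,"t27b")
# rectified deck with tile plane-ish
```

```text
t 38.35 pos [ 0.4091 -0.284   0.3057] rot [-3.138e+00 -1.000e-03  1.424e+00] F [-1.   0.7 -0.4] open 46.1 q [-0.76  0.24  1.45 -0.    1.46 -0.61]
```

View pics/s27.png

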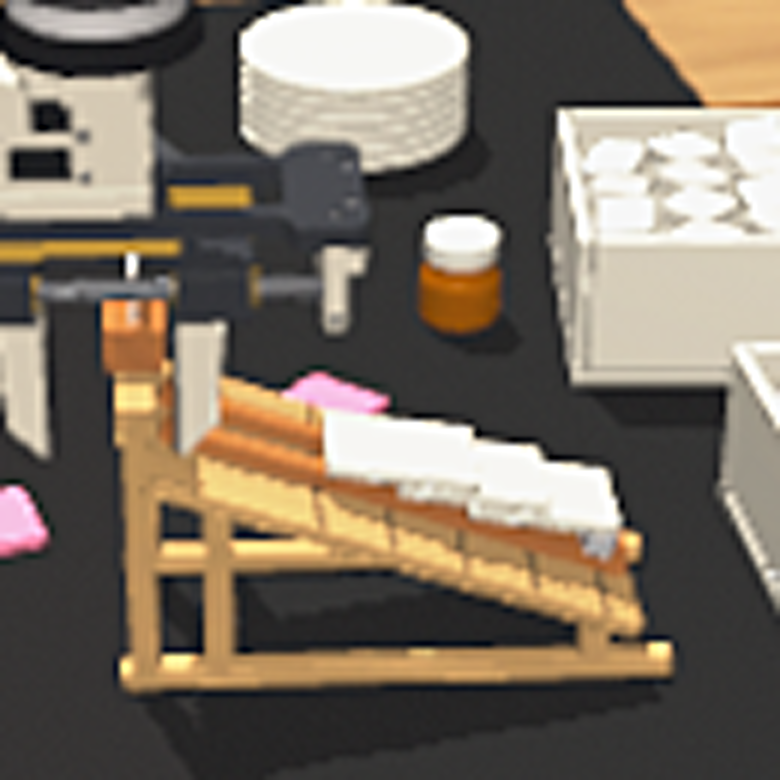

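View pics/t27.png

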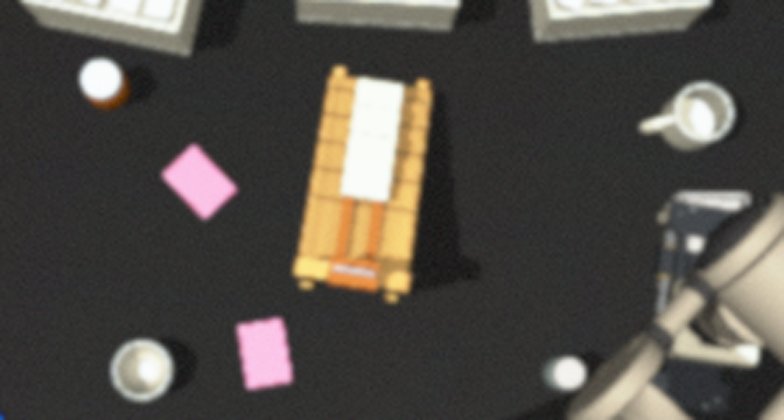

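View pics/t27b.png

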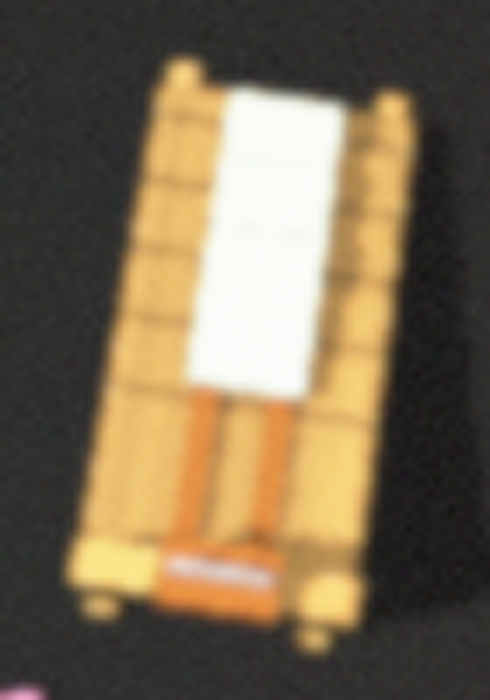

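Run:
```python
from tilechk import *
import boxfit
from card import RC
for n in("top","side"):
    c=load(n,"27")
    base=np.vstack([lc(1,0,0,0),lc(3,0,0,0)]); uv=proj(c,base); lo=np.floor(uv.min(0)-5).astype(int);hi=np.ceil(uv.max(0)+5).astype(int)
    roi=(lo[0],lo[1],hi[0],hi[1]); im=c["img"].astype(np.float32)[lo[1]:hi[1],lo[0]:hi[0],2]
    def f(p):
        m=boxmask(c,[lc(1,p[0],p[3],p[6]*.01),lc(2,p[1],p[4],p[7]*.01),lc(3,p[2],p[5],p[8]*.01)],roi)
        A=np.c_[m.ravel(),np.ones(m.size)]; co=np.linalg.lstsq(A,im.ravel(),rcond=None)[0]
        return np.minimum(((A@co-im.ravel())/255)**2,.04).sum()/m.size*100+1e-3*np.sum(p**2)/9
    from scipy.optimize import minimize
    r=minimize(f,np.zeros(9),method="Powell",options=dict(xtol=.05,ftol=1e-4)); print(n,"dx",r.x[:3].round(1),"dy",r.x[3:6].round(1),"yaw",(r.x[6:]*.01).round(3),round(r.fun,3))
    p,fv=boxfit.fit(c,np.array([RC[0],RC[1],DY-np.pi]),(.03,.056,.026),z0=.172,chan=lambda im:im[...,0]-im[...,2] if n=="x" else im[...,0]*0+np.abs(im[...,2]-0)); print("card",p.round(4)-np.array([RC[0],RC[1],DY-np.pi]).round(4),round(fv,4))
W=cloud(load("top","27"));P=W[180:225,235:305].reshape(-1,3);P=P[P[:,2]>.205];print("card top pts",len(P),P.mean(0),P[:,2].max())
```

```text
top dx [ 0.7  0.9 -1.4] dy [-0.9  1.1 -0.4] yaw [-0.012  0.009  0.02 ] 0.502
card [ 0.0249  0.0393 -1.5074] 0.0099
side dx [ 0.8 -1.5  2. ] dy [-1.1 -1.8 -1.9] yaw [-0.025 -0.022 -0.021] 1.31
card [ 0.0107 -0.0037  0.4186] 0.0152
card top pts 23 [0.45383875 0.0344527  0.22224141] 0.22988674615784555
```

Tiles are within about 2 mm. The card's top is centred at (.4538,.0345), on the middle of the rail. Last look at everything, then hand in.

jog_arm(series=[[0,[-0.04,0,-0.04],[0,0,0]],[0,[-0.08,0,-0.06],[0,0,0]],[0,[-0.12,-0.04,-0.06],[0,0,0]],[0,[-0.15,-0.08,-0.06],[0,0,0]],[0,[-0.15,-0.12,-0.06],[0,0,0]],[0,[-0.15,-0.14,-0.06],[0,0,0]],[0,[-0.15,-0.14,-0.06],[0,0,0]],[0,[-0.15,-0.14,-0.06],[0,0,0]]])

```text
time: 39.12
tool_pos: [0.2491, -0.4102, 0.3677]
tool_rot: [-3.14, 0.001, 1.426]
contact_force: [0.5, -0.6, 0.2]
opening: 0.0458
```

Run:
```python
from h import *
s=snap("side","28");t=snap("top","28")
crop(s,(150,130,400,384),2.35,"s28"); crop(t,(140,110,420,260),2.8,"t28")
```

```text
(no output)
```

View pics/s28.png

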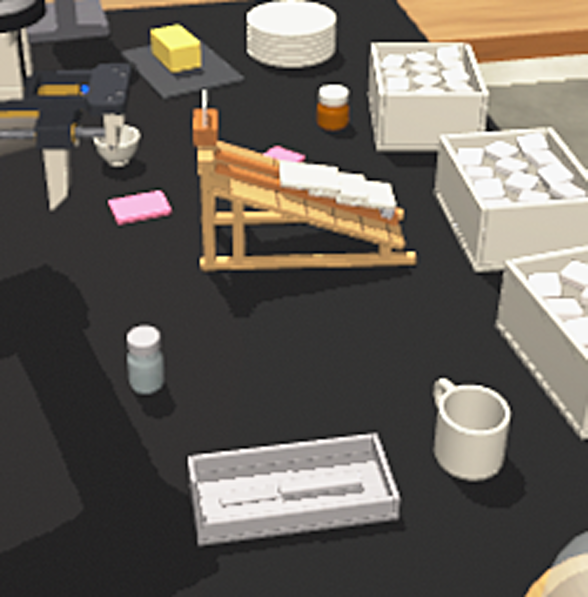

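View pics/t28.png

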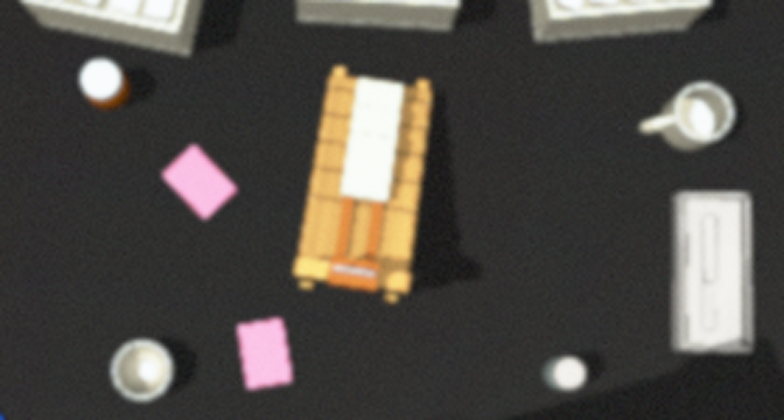

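The knife lies in the tray at (290,493) in the side crop. The bar and the three tiles are on the rack, the card stands mid-rail at (205,120), and the bystanders are where they were.

```bash
python3 -c "
from cell import job
print(job.hand_in())"
```

```text
the job is handed in; nothing more can be done
None
```

The rack is set up as asked, in the order asked, and the job was handed in after about 39 s of the 210 s allowed; no verdict was reported.

- **Knife:** it went into the cutlery tray first and lies flat in it in both final views.
- **Starter bar:** it lies across the battens. The force reading showed contact with both the battens and the stop before I let go.
- **Tiles:** there were three white tiles, and no more came into view once the arm had moved clear. They are shingled at lines 1, 2 and 3. The joint fit put each within about 2 mm of its line and of the middle, and within about 0.025 rad of square.
- **Card holder:** it had been knocked about 3 cm aside during the run, so I measured it again before picking it up. It stands upright in the middle of the ridge rail with its card along the rail. The depth reading puts its top within about 1 mm of the rail's measured middle.
- **Other things:** the jar, bowl, mug, shaker and the pink and blue look-alikes look unmoved in the pictures; I did not measure them.

**Checks that disagreed or failed:**
- The two cameras differ by about 2 mm.
- Early single-tile fits of the overlapped tiles were wrong, because it was white on white. I replaced them with the joint fit.
- A final outline fit of the card foot did not converge, so its placing rests on the depth reading and the pictures.

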